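Grease the bearing of a tying vise

ROBOT

A 7-joint arm with a two-finger parallel gripper is mounted at the origin on the work surface. World frame = base frame: x ahead of the robot, y to its left, z up, the work surface at z = 0. Lengths are in m, angles in rad, forces in N, time in s.
With the tool pointing down it reaches from about 0.425 to 0.925 m from the base axis. Payload 6.8 kg.
Tool frame: the origin (TCP) lies on the centre line of the jaws, within the pads' length; the fingertips stand 11 mm ahead of it and the grasp point (between the pads) lies 8 mm behind it; z points along the fingers, y is the line along which they close (so a half turn about z gives the same grasp; the last joint's range is limited). The gripper opens to 88 mm and grips with 3 to 60 N. Pads are 20 mm wide; open, the fingers measure 115 mm over their backs; the gripper's body (75 mm by 178 mm) begins 61 mm behind the grasp point.
Start: joints at [-1.418, 0.477, 0.022, 1.555, -0.011, 1.109, -0.083], TCP at [0.174, 0.652, 0.234] pointing down, gripper open.
Joint ranges: [-2.96, 2.96], [-0.34, 2.1], [-1.41, 1.46], [0.24, 2.44], [-1.37, 4.51], [0.17, 1.92], [-2.96, 2.96]. Speed limits (rad/s): [2.39, 2.39, 3.14, 3.14, 3.14, 3.14, 3.14].

INTERFACE

Orientations are given as a rotation vector (axis times angle).
In Python, from plant import env gives the robot as it stands.
- The arm moves only by the shell command python3 -m pendant 'ROWS'. ROWS is JSON, a list of rows, each a list of 5 numbers: the shift along the world's x, y, z normalised to -1 to 1, where 1 is 0.1 m, then the turn about the world's z normalised to -1 to 1, where 1 is pi/2 rad, then the closure, from -1 (fully open) to 1 (shut). A call has exactly 5 rows; each row is the pose to reach, as a shift and turn from the pose commanded when the call began; what a row does not reach only later rows make up. A row lasts 1/12 s, in which the tool goes at most 41.7 mm and 7.16 degrees, less where a joint would pass 70% of its speed; a pose out of reach is approached as far as the arm can. A call with a number of a shift or a turn outside -1 to 1 is refused whole. A call with a gripper value outside its range is refused whole. The fingers move at their own pace and stop on an object; the grip force is fixed at half the most. Time passes only in rows, so rows that repeat a pose let the fingers close, or fill a call up. It gives the time, the measured TCP pose, the force, the opening and the grip force at its end, in the units of the state.
- env.sense(): the state, without advancing time (a new reading comes with each control period).
- env.snapshot(name): name is "side" or "top" or "wrist"; returns a dict with "frame" (384x512x3 uint8, blue, green, red), "mtx" (3x3 intrinsics, pixels), "pose" (4x4, takes a point from camera to world coordinates). Camera axes: x right, y down, z forward; pixel columns grow to the right and rows downward; lengths in m; the calibration is good to about 2 mm. A picture is of the moment at which its call begins. There is no depth.
- env.hand_in(): hands the job in; it is judged then, once.
The state is a dict: "time_s": time; "q": joint angles; "dq": joint speeds; "joint_torque": joint torques, N m; "eef_pos": TCP position; "tcp_rot": TCP orientation; "wrist_force": force on the tool from outside, world axes, zero at the start; "moment": the same for the moment, N m; "gripper_width": opening from 0.0 (shut) to 1.0 (fully open); "gripper_force": force on a finger pad.
Only numpy, scipy, OpenCV 4.12 (cv2) and the standard library are available. Lean on these libraries where they do the work, as an engineer would, in place of code of your own. Each camera call takes 0.05 s, during which the arm holds its last target. There are 200 camera calls.

TASK

The vise's grease nipple has just been brushed clean: lay the brush flat in the empty compartment of the tray with its bristles towards the tray's blue end, and let go of it. Then take the red push-type grease gun and press its coupler mouth squarely onto the slanted nipple, without ramming it, until it snaps fully home, and finish while still holding the gun there, pushing so that the sprung nipple stays sunk more than half of its travel. Leave the other things on the table where they are.

Things in the scene. Friction and masses are not known exactly. Their poses are not given: they have to be found in the camera images.
- brush_grip (a point): cleaning brush, loose, about 70 g, lying on the table: 160 mm long, wooden handle 110 x 20 mm, 22 mm high, then a steel ferrule and black bristles 30 mm wide. The point is the grip centre, half-way up (11 mm over the underside), 75 mm from the handle's end and 85 mm from the bristles' end; x points along the brush to the bristles, z up
- brush_head (a point): centre of the same brush's black bristle block, 71 mm along the brush from the grip point
- brush: the same brush; origin on its underside, 5 mm from the grip point towards the bristles; x along the brush to the bristles, z up
- pocket (a point): centre of the floor of the tray's empty compartment: inside 190 mm long (x) and 67 mm wide (y), floor 5 mm over the table, walls 8 mm over the floor. x points along it to the tray's blue end, z up. The aluminium tray (200 x 150 x 13 mm, two such compartments side by side) is fixed to the table
- spatula: wooden-handled spatula, loose, lying in the tray's other compartment (72 mm beside the empty one, towards +y of the tray): leave alone
- gun_grip (a point): push-type grease gun, loose, about 250 g, standing mouth down on a fixed cork coaster (90 mm wide, 6 mm thick). Red square grip 24 x 24 mm from 30 to 96 mm above the mouth, brass end up to 100 mm; below it a steel coupler head 36 mm in diameter, 33 mm high. The point is the grip's centre, on the axis 63 mm from the mouth's rim; z points along the axis away from the mouth, x and y across the flats
- gun_seat (a point): end of the bore inside the gun's coupler, on its axis, 24 mm in from the mouth's rim. The bore narrows like a funnel from 28 mm wide at the rim to a 16 mm lip 6 to 9 mm in, and is wider behind it
- gun: the same gun; origin at the centre of the mouth's rim, axes as at gun_grip
- nipple_tip (a point): tip of the brass grease nipple on the vise's green bearing block: domed pin, 13 mm in diameter, 37 mm out of its boss, leaning 22 degrees from vertical to the vise's -x side. z points out along its axis; y is the vise's y. Two sprung balls in its sides, 10 mm below the tip, must be forced past the coupler's lip (about 8 N): the coupler then snaps home with gun_seat at this tip
- nipple (a joint): how far the whole nipple is sunk into its boss along its axis, m: 0 = fully out, 0.010 = fully sunk. A spring pushes it out with 3 N at 0 and 13 N at 0.010; it sinks about half-way before the coupler snaps on, then springs back. The nipple_tip point moves with it
- vise: the tying vise, fixed to the table: base plate 130 x 100 x 16 mm, origin under its centre; green bearing block 60 x 60 mm, 57 mm high; steel post 16 mm thick at x = +45 mm with a 34 mm thick rotary head along x at a height of 125 mm, from x = +30 to +145 mm; its top pin reaches 160 mm. The nipple's boss ends at x = -35 mm, height 62 mm, and leans to -x
- jar: small glass jar with a black cap, 48 mm wide, 70 mm high, loose, at the back: leave alone
- cup: white plastic cup, 72 mm wide, 42 mm high, loose: leave alone
- spoolA: green thread spool, 34 mm wide, 30 mm high, loose, standing in front of the robot: leave alone
- spoolB: copper wire spool, 34 mm wide, 30 mm high, loose, standing in front of the robot: leave alone
- scissors: small scissors, loose, lying flat behind the vise: leave alone
There are look-alikes about, which are no part of the job. What is meant by the gun is not purple or turquoise, and is the larger of those in its own colour.

How it is judged:
On the way, in this order (a step that is already met when the one before it is completed fails the run):
1. the brush lies flat in the empty compartment, bristles to the blue end, let go (x of brush_grip in the frame of pocket between -0.03 and 0.03 m and y of brush_grip in the frame of pocket between -0.024 and 0.024 m and z of brush_grip in the frame of pocket below 0.016 m and x of brush_head in the frame of pocket above 0.03 m and angle between the z axis of brush_grip and the z axis of pocket, either way round below 0.12 rad and angle between the x axis of brush_grip and the x axis of pocket, either way round below 0.25 rad and linear speed of brush below 0.03 m/s and contact force between the fingers and brush below 0.1 N), for 0.2 s.
2. the coupler has snapped fully home on the nipple, square to it (distance between gun_seat and nipple_tip below 0.0035 m and angle between the z axis of gun_grip and the z axis of nipple_tip, either way round below 0.12 rad), for 0.1 s.
At the end, for the whole second after the job is handed in: Brush released on the empty compartment's floor: grip within 30 mm along, 24 mm across, 0.25 rad, flat, bristles to the blue end. Gun held still in the fingers on the nipple: bore end within 3.5 mm of the tip, axes within 0.12 rad, pushing over 4 N, nipple sunk over 5 of its 10 mm (all of step 1 and all of step 2 and value of joint nipple above 0.005 m and linear speed of gun below 0.02 m/s and contact force between gun and vise above 4 N and contact force between the fingers and gun above 1 N); the arm keeps its last pose, push and grip.
It fails at once if the coupler is rammed against the vise (over 60 N) (contact force between gun and vise above 60 N).
It fails at once if a bystander is moved more than 20 mm (distance of any of spatula, jar, cup, spoolA, spoolB, scissors from where it was at the start of the episode above 0.02 m).
It also fails if it takes over 70 s, if anything falls off the work surface, if the arm or the gripper's body presses on something with over 40 N, if the wrist force passes 120 N, or if a joint passes its speed limit or range.

## Working session

There is one attempt and no reset: what is moved stays moved. The work goes in short steps, Python scripts to look and compute and a shell command to move; the robot and the scene stay as the last step left them, time stands still between calls to the robot, and variables do not carry over. Pictures are saved under pics/ and viewed, at most 10 in all, crops included, and the job is handed in when it is done.

```bash
mkdir -p pics; ls
cat > h.py <<'E'
import numpy as np, cv2, pickle, os
from plant import env
def snap(cam,name):
    s=env.snapshot(cam); cv2.imwrite(f'pics/{name}.png',s['frame']); pickle.dump(s,open(f'pics/{name}.pkl','wb')); return s
def load(name): return pickle.load(open(f'pics/{name}.pkl','rb'))
def ray(s,u,v):
    d=np.linalg.inv(s['mtx'])@[u,v,1]; d=s['pose'][:3,:3]@d; return s['pose'][:3,3],d/np.linalg.norm(d)
def onz(s,u,v,z):
    o,d=ray(s,u,v); return o+d*(z-o[2])/d[2]
def tri(*obs):
    A=np.zeros((3,3));b=np.zeros(3)
    for s,u,v in obs:
        o,d=ray(s,u,v);P=np.eye(3)-np.outer(d,d);A+=P;b+=P@o
    x=np.linalg.solve(A,b)
    r=[np.linalg.norm((np.eye(3)-np.outer(d,d))@(x-o)) for o,d in (ray(*q) for q in obs)]
    return x,max(r)
def proj(s,p):
    T=np.linalg.inv(s['pose']); c=T[:3,:3]@np.asarray(p)+T[:3,3]; c=s['mtx']@c; return c[:2]/c[2]
E
python3 - <<'E'
from h import *
for c in ['side','top','wrist']:
    s=snap(c,c+'0'); print(c,s['pose'].round(3).tolist(),s['mtx'][0,0])
a,b=load('top0')['frame'],load('side0')['frame']
cv2.imwrite('pics/both.png',cv2.resize(np.vstack([a,b]),None,fx=.78,fy=.78))
print(env.sense())
E
```

```text
pics
side [[0.964, -0.192, 0.182, 0.393], [-0.264, -0.751, 0.606, -0.54], [0.02, -0.632, -0.775, 0.78], [0.0, 0.0, 0.0, 1.0]] 347.917811492068
top [[0.011, -0.982, 0.188, 0.303], [-1.0, -0.011, -0.001, -0.01], [0.003, -0.188, -0.982, 1.405], [0.0, 0.0, 0.0, 1.0]] 414.81929951351356
wrist [[0.258, 0.927, 0.274, 0.099], [0.966, -0.247, -0.074, 0.672], [-0.001, 0.284, -0.959, 0.384], [0.0, 0.0, 0.0, 1.0]] 340.3629638416297
{'time_s': 0.15, 'q': array([-1.41808792,  0.47761493,  0.02240414,  1.55613857, -0.01148563,
        1.10931431, -0.08309232]), 'dq': array([-0.00110711, -0.00404675, -0.00109736, -0.00067649, -0.00025853,
       -0.00117472,  0.00091717]), 'joint_torque': array([ 2.21604969e-03, -5.83295059e+01,  1.53644878e+00, -2.72879773e+01,
       -5.42382896e-02,  1.44463219e-02,  1.19145957e-04]), 'eef_pos': array([0.17399045, 0.65176173, 0.23293925]), 'tcp_rot': array([-4.08539558e-01, -3.11487135e+00,  2.11380255e-03]), 'wrist_force': array([ 0.25704055, -0.56242135, -0.65518283]), 'moment': array([-0.00806308,  0.04330138, -0.0330624 ]), 'gripper_force': 0.0, 'gripper_width': 0.9999920967765903}
```

View pics/top0.png

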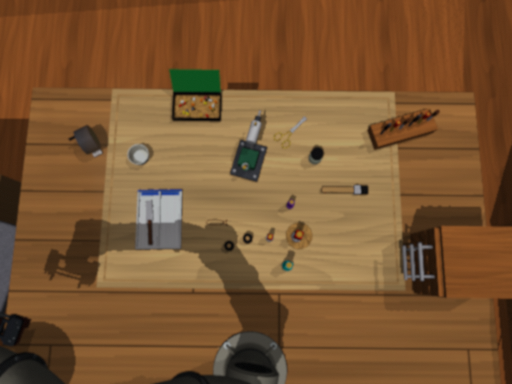

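View pics/side0.png

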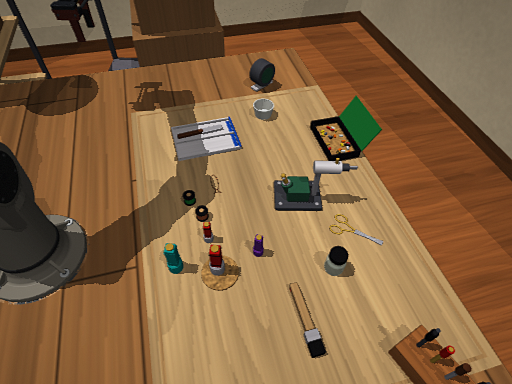

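Side pixel / top pixel of what could be taken for the gun:
- Large red on the coaster: (216,258) / (299,235). This is my choice.
- Small red: (207,232) / (270,236).
- Purple: (258,245) / (291,202).
- Turquoise: (173,257) / (288,263).
- Red tool in the rack: (447,352) in the side view only.

The brush is at top (345,189) with its bristles to the right, which is −y. The tray is at top (160,219) with its blue end up, which is +x, and the empty compartment is the right one. I'll check these in one crop.

Run:
```python
from h import *
t,s=load('top0')['frame'],load('side0')['frame']
def crop(f,u,v,w,h,W=400,H=300): return cv2.resize(f[v:v+h,u:u+w],(W,H),interpolation=cv2.INTER_CUBIC)
im=np.vstack([np.hstack([crop(t,225,135,100,75),crop(s,265,145,100,75)]),np.hstack([crop(t,255,190,100,75),crop(s,160,215,100,75)])])
cv2.imwrite('pics/c1.png',im)
```

```text
(no output)
```

View pics/c1.png

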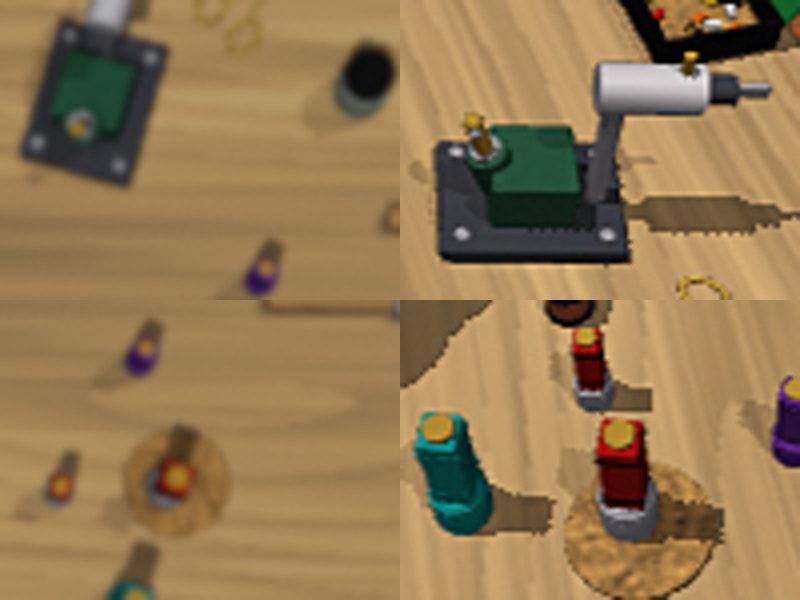

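The crop confirms the choice. The large red gun stands on the coaster, with its brass end at top (299.2,234.2) and side (215,248.2). The nipple tip is at top (244,166.5) and side (283.2,175).

Run:
```python
from h import *
from scipy.spatial.transform import Rotation as R
t,s=load('top0'),load('side0')
print('gun top',tri((t,299.2,234.2),(s,215,248.2)))
print('nip',tri((t,244,166.5),(s,283.2,175)))
print('brush hend',tri((t,321,190),(s,293,285)),'bend',tri((t,369,190),(s,318,355)), 'ferrule', tri((t,353,189),(s,304.5,330)))
for c in [(22,155),(128,187),(168,45),(60,18)]: print('plate',onz(t,225+c[0]/4,135+c[1]/4,.016).round(3))
for c in [(136,190),(183,189),(136,249),(182,248)]: print('tray',onz(t,*c,.013).round(3))
print(R.from_rotvec(env.sense()['tcp_rot']).as_matrix().round(3))
```

```text
gun top (array([ 0.42509521, -0.15064678,  0.10514365]), np.float64(0.00021725536699259063))
nip (array([0.64362581, 0.02604238, 0.09405769]), np.float64(0.0007636137301310752))
brush hend (array([ 0.5868675 , -0.23744146,  0.00877742]), np.float64(0.00041069203324249154)) bend (array([ 0.58414699, -0.39808449,  0.0233044 ]), np.float64(0.0011828949454215994)) ferrule (array([ 0.58165912, -0.34385534,  0.02039682]), np.float64(0.0070109086734403935))
plate [0.638 0.074 0.016]
plate [ 0.611 -0.017  0.016]
plate [ 0.738 -0.051  0.016]
plate [0.762 0.044 0.016]
tray [0.578 0.396 0.013]
tray [0.584 0.236 0.013]
tray [0.378 0.383 0.013]
tray [0.383 0.23  0.013]
[[-0.966  0.258 -0.   ]
 [ 0.258  0.966 -0.001]
 [-0.    -0.001 -1.   ]]
```

```bash
python3 -m pendant '[[0.4,-0.4,0,0,-1],[0.7,-0.7,0,0,-1],[1,-1,0,0,-1],[1,-1,0,0,-1],[1,-1,0,0,-1]]'
python3 -m pendant '[[0.4,-0.4,0,-0.05,-1],[0.7,-0.7,0,-0.1,-1],[1,-1,0,-0.16,-1],[1,-1,0,-0.16,-1],[1,-1,0,-0.16,-1]]'
python3 -m pendant '[[0.4,-0.4,0,-0.08,-1],[0.7,-0.7,0,-0.16,-1],[1,-1,0,-0.24,-1],[1,-1,0,-0.32,-1],[1,-1,0,-0.32,-1]]'
python3 -m pendant '[[0,-0.4,0,-0.08,-1],[0,-0.7,0,-0.16,-1],[0,-0.9,0,-0.24,-1],[0,-0.9,0,-0.32,-1],[0,-0.9,0,-0.32,-1]]'
python3 -c "
from h import *
snap('wrist','w_tray')"
```

```text
time_s: 0.57
eef_pos: [0.2793, 0.5479, 0.2337]
tcp_rot: [0.421, 3.111, -0.003]
wrist_force: [0.9, -0.1, -0.2]
gripper_width: 0.998
gripper_force: 0.0
time_s: 0.98
eef_pos: [0.3777, 0.4486, 0.2337]
tcp_rot: [0.806, 3.035, -0.002]
wrist_force: [-0.7, -0.6, 1.0]
gripper_width: 0.999
gripper_force: 0.0
time_s: 1.4
eef_pos: [0.4767, 0.3496, 0.2337]
tcp_rot: [1.54, 2.736, -0.0]
wrist_force: [-0.6, 0.6, 0.4]
gripper_width: 1.003
gripper_force: 0.0
time_s: 1.82
eef_pos: [0.4729, 0.2637, 0.2337]
tcp_rot: [-2.162, -2.278, -0.0]
wrist_force: [0.5, 0.7, 0.0]
gripper_width: 0.999
gripper_force: 0.0
```

View pics/w_tray.png

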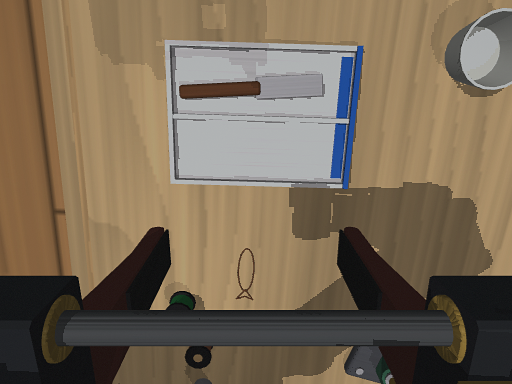

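The wrist view shows the tray with its blue end to the right. The lower compartment is empty, with inner corners at about (176,121), (348,125), (343,183) and (178,178). The outer corners are at (166,42), (362,46), (346,187) and (171,182).

```bash
python3 - <<'E'
from h import *
w=load('w_tray')
P=[onz(w,*c,.013) for c in [(166,42),(362,46),(346,187),(171,182)]]
for p in P: print(p.round(4))
c=sum(P)/4; ex=(P[1]+P[2]-P[0]-P[3])/2; L=np.linalg.norm(ex); ex/=L
print('L',L,'W',np.linalg.norm(P[0]+P[1]-P[2]-P[3])/2,'yaw',np.degrees(np.arctan2(ex[1],ex[0])),'c',c)
ey=np.array([-ex[1],ex[0],0]); print('pocket',c-.036*ey)
I=[onz(w,*q,.013) for q in [(176,121),(348,125),(343,183),(178,178)]]
print('inner c',sum(I)/4,[i.round(3) for i in I])
E
python3 -m pendant '[[0.3,-0.3,0,-0.02,-1],[0.5,-0.7,0,-0.05,-1],[0.7,-1,0,-0.05,-1],[0.7,-1,0,-0.05,-1],[0.7,-1,0,-0.05,-1]]'
python3 -m pendant '[[0,-0.4,0,0,-1],[0,-0.8,0,0,-1],[0.3,-1,0,0,-1],[0.3,-1,0,0,-1],[0.3,-1,0,0,-1]]'
python3 -m pendant '[[0,-0.4,0,0,-1],[0,-0.8,0,0,-1],[0,-1,0,0,-1],[0,-1,0,0,-1],[0,-1,0,0,-1]]'
python3 -m pendant '[[0,-0.4,0,0,-1],[0,-0.8,0,0,-1],[0,-1,0,0,-1],[0,-1,0,0,-1],[0,-1,0,0,-1]]'
python3 -m pendant '[[0,-0.4,0,0,-1],[0,-0.8,0,0,-1],[0,-1,0,0,-1],[0,-1,0,0,-1],[0,-1,0,0,-1]]'
python3 -c "
from h import *
snap('wrist','w_br1');print(env.sense()['eef_pos'],env.sense()['tcp_rot'])"
```

```text
[0.3787 0.3843 0.013 ]
[0.5766 0.3909 0.013 ]
[0.5796 0.2428 0.013 ]
[0.3814 0.2381 0.013 ]
L 0.19814025652690004 W 0.14715574882624818 yaw 1.629540307048968 c [0.47905023 0.31401112 0.013     ]
pocket [0.48007396 0.27802568 0.013     ]
inner c [0.48137249 0.27715886 0.013     ] [array([0.388, 0.306, 0.013]), array([0.573, 0.312, 0.013]), array([0.576, 0.247, 0.013]), array([0.389, 0.243, 0.013])]
time_s: 2.28
eef_pos: [0.5448, 0.1622, 0.2335]
tcp_rot: [2.246, 2.196, 0.0]
wrist_force: [-0.0, 1.0, 0.0]
gripper_width: 0.998
gripper_force: 0.0
time_s: 2.7
eef_pos: [0.5746, 0.0641, 0.2334]
tcp_rot: [-2.244, -2.198, -0.001]
wrist_force: [0.2, 1.0, -0.8]
gripper_width: 1.003
gripper_force: 0.0
time_s: 3.12
eef_pos: [0.574, -0.0354, 0.2335]
tcp_rot: [-2.244, -2.196, -0.001]
wrist_force: [-0.4, 0.6, -0.3]
gripper_width: 0.996
gripper_force: 0.0
time_s: 3.53
eef_pos: [0.5746, -0.1351, 0.2333]
tcp_rot: [-2.245, -2.196, -0.001]
wrist_force: [0.6, -0.1, -0.1]
gripper_width: 0.999
gripper_force: 0.0
time_s: 3.95
eef_pos: [0.5751, -0.235, 0.2332]
tcp_rot: [-2.245, -2.196, -0.001]
wrist_force: [1.1, 0.9, -0.0]
gripper_width: 1.0
gripper_force: 0.0
[ 0.57532136 -0.23385042  0.23308177] [-2.24273716e+00 -2.19729619e+00 -2.06986055e-03]
```

View pics/w_br1.png

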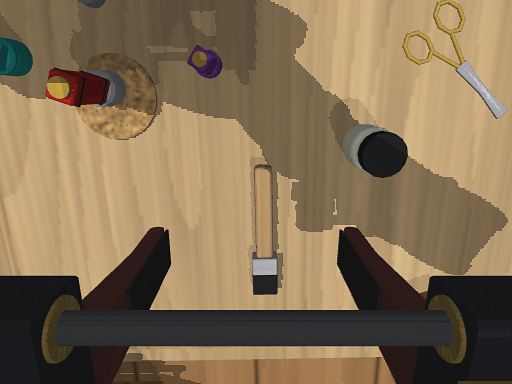

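The brush's handle end is at (262,165), the bristle end at (265,293) and the handle is 18 px wide. The gun's brass end is at (58,87).

Run:
```python
from h import *
w,s,t=load('w_br1'),load('side0'),load('top0')
a=onz(w,262,166,.022); b=onz(w,265,293,.022)
print(a,b,np.linalg.norm(a-b),np.degrees(np.arctan2(*(b-a)[1::-1])))
print('grip',a+(b-a)*75/160)
print('tri hend',tri((w,262,166),(s,293,285),(t,321,190)),'bend',tri((w,265,293),(s,318,355),(t,369,190)))
print('guntop',tri((w,58,87),(s,215,248.2),(t,299.2,234.2)))
```

```text
[ 0.58488414 -0.23525335  0.022     ] [ 0.58617098 -0.39300363  0.022     ] 0.15775553259750208 -89.532620815197
grip [ 0.58548734 -0.30919879  0.022     ]
tri hend (array([ 0.58605244, -0.23766346,  0.01029705]), np.float64(0.0009490750242974002)) bend (array([ 0.58582286, -0.39785251,  0.01669789]), np.float64(0.002314589436613737))
guntop (array([ 0.42490352, -0.15072219,  0.10591072]), np.float64(0.00048054071303928615))
```

```bash
python3 -m pendant '[[0.1,-0.4,-0.2,0,-1],[0.1,-0.77,-0.4,0.018,-1],[0.1,-0.77,-0.7,0.018,-1],[0.1,-0.77,-0.9,0.018,-1],[0.1,-0.77,-0.9,0.018,-1]]'
python3 -m pendant '[[0,0,-0.3,0,-1],[0,0,-0.6,0,-1],[0,0,-0.9,0,-1],[0,0,-0.9,0,-1],[0,0,-0.9,0,-1]]'
python3 -m pendant '[[0,0,-0.1,0,-1],[0,0,-0.2,0,-1],[0,0,-0.3,0,-1],[0,0,-0.32,0,-1],[0,0,-0.32,0,-1]]'
python3 -m pendant '[[0,0,0,0,1],[0,0,0,0,1],[0,0,0,0,1],[0,0,0,0,1],[0,0,0,0,1]]'
python3 -m pendant '[[0,0,0,0,1],[0,0,0,0,1],[0,0,0,0,1],[0,0,0,0,1],[0,0,0,0,1]]'
```

```text
time_s: 4.42
eef_pos: [0.583, -0.3098, 0.1386]
tcp_rot: [-2.208, -2.223, 0.002]
wrist_force: [-0.4, 0.6, -0.1]
gripper_width: 0.997
gripper_force: 0.0
time_s: 4.83
eef_pos: [0.5849, -0.3118, 0.0537]
tcp_rot: [-2.212, -2.227, -0.001]
wrist_force: [-0.1, 0.1, 0.8]
gripper_width: 0.998
gripper_force: 0.0
time_s: 5.25
eef_pos: [0.5836, -0.3145, 0.021]
tcp_rot: [-2.217, -2.224, 0.001]
wrist_force: [0.8, -0.2, 0.4]
gripper_width: 0.999
gripper_force: 0.0
time_s: 5.67
eef_pos: [0.5842, -0.3149, 0.022]
tcp_rot: [2.218, 2.224, 0.0]
wrist_force: [0.1, 0.3, -0.5]
gripper_width: 0.66
gripper_force: 0.0
time_s: 6.08
eef_pos: [0.584, -0.3148, 0.0217]
tcp_rot: [-2.218, -2.225, -0.0]
wrist_force: [0.7, -0.7, -0.0]
gripper_width: 0.281
gripper_force: 0.0
```

```bash
python3 -m pendant '[[0,0,0,0,1],[0,0,0,0,1],[0,0,0,0,1],[0,0,0,0,1],[0,0,0,0,1]]'
python3 -m pendant '[[0,0,0.2,0,1],[0,0,0.4,0,1],[0,0,0.7,0,1],[0,0,1,0,1],[0,0,1,0,1]]'
python3 -m pendant '[[0,0.2,0.3,0,1],[0,0.5,0.6,0.07,1],[0,0.7,1,0.14,1],[0,1,1,0.21,1],[0,1,1,0.21,1]]'
python3 -m pendant '[[0,0.3,0,0.07,1],[0,0.6,0,0.14,1],[0,0.9,0,0.21,1],[0,1,0,0.28,1],[0,1,0,0.28,1]]'
python3 -m pendant '[[0,0.3,0,0.07,1],[0,0.6,0,0.14,1],[0,0.9,0,0.21,1],[0,1,0,0.28,1],[0,1,0,0.28,1]]'
python3 -m pendant '[[0,0.3,0,0.07,1],[0,0.6,0,0.14,1],[-0.3,0.9,0,0.21,1],[-0.3,1,0,0.24,1],[-0.3,1,0,0.24,1]]'
python3 -m pendant '[[-0.2,0.3,0,0,1],[-0.4,0.6,0,0,1],[-0.5,0.9,0,0,1],[-0.5,1,0,0,1],[-0.5,1,0,0,1]]'
python3 -c "
from h import *
snap('wrist','w_pl');print(env.sense()['eef_pos'],env.sense()['tcp_rot'])"
```

```text
time_s: 6.5
eef_pos: [0.5841, -0.3148, 0.0217]
tcp_rot: [2.218, 2.225, 0.0]
wrist_force: [0.9, 0.4, -0.0]
gripper_width: 0.226
gripper_force: 30.0
time_s: 6.92
eef_pos: [0.5867, -0.317, 0.1276]
tcp_rot: [2.213, 2.218, 0.005]
wrist_force: [1.0, -0.8, -0.4]
gripper_width: 0.221
gripper_force: 30.0
time_s: 7.33
eef_pos: [0.5865, -0.2084, 0.2239]
tcp_rot: [1.806, 2.569, 0.009]
wrist_force: [0.5, 1.5, -1.4]
gripper_width: 0.222
gripper_force: 30.0
time_s: 7.75
eef_pos: [0.584, -0.1108, 0.2208]
tcp_rot: [-1.207, -2.898, -0.002]
wrist_force: [0.7, 0.1, -0.5]
gripper_width: 0.226
gripper_force: 30.0
time_s: 8.17
eef_pos: [0.584, -0.0127, 0.221]
tcp_rot: [-0.554, -3.091, -0.001]
wrist_force: [0.1, -0.9, 0.1]
gripper_width: 0.23
gripper_force: 30.0
time_s: 8.58
eef_pos: [0.5532, 0.0862, 0.2212]
tcp_rot: [0.028, -3.14, -0.001]
wrist_force: [0.0, -0.5, -0.6]
gripper_width: 0.219
gripper_force: 30.0
time_s: 9.0
eef_pos: [0.5049, 0.1857, 0.2217]
tcp_rot: [-0.025, 3.141, 0.001]
wrist_force: [-0.0, 0.8, -1.0]
gripper_width: 0.228
gripper_force: 30.0
[0.50538118 0.18357357 0.22157041] [-2.21729685e-02  3.14089444e+00 -1.37106147e-03]
```

View pics/w_pl.png

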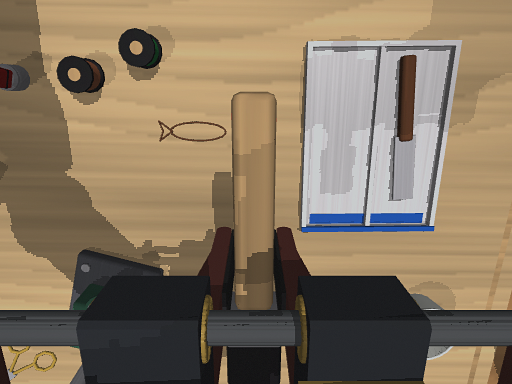

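The brush is held level with its bristles to +x. The handle end is at (254,93), and the empty compartment's inner area spans (305..372, 50..222) in the picture.

```bash
python3 -m pendant '[[0,0.3,0,0,1],[-0.1,0.6,0,0,1],[-0.2,0.93,0,0,1],[-0.22,0.93,0,0,1],[-0.22,0.93,0,0,1]]'
python3 -m pendant '[[0,0,-0.3,0.01,1],[0,0,-0.6,0.01,1],[0,0,-0.9,0.01,1],[0,0,-1,0.01,1],[0,0,-1,0.01,1]]'
python3 -m pendant '[[0,0,-0.3,0,1],[0,0,-0.5,0,1],[0,0,-0.7,0,1],[0,0,-0.8,0,1],[0,0,-0.8,0,1]]'
python3 -c "
from h import *
w=snap('wrist','w_pl2');o=w['frame']
snap('top','t_pl2')
s=env.sense();print(s['eef_pos'],s['tcp_rot'])
cv2.imwrite('pics/w_pl2.png',o)"
```

```text
time_s: 9.47
eef_pos: [0.483, 0.2771, 0.2213]
tcp_rot: [0.026, -3.141, 0.002]
wrist_force: [-0.0, -0.5, -0.6]
gripper_width: 0.224
gripper_force: 30.0
time_s: 9.88
eef_pos: [0.4821, 0.2741, 0.1192]
tcp_rot: [0.046, -3.137, 0.007]
wrist_force: [0.2, 0.2, -0.2]
gripper_width: 0.226
gripper_force: 30.0
time_s: 10.3
eef_pos: [0.4825, 0.2768, 0.0411]
tcp_rot: [0.051, -3.14, 0.002]
wrist_force: [0.0, -0.4, -0.6]
gripper_width: 0.226
gripper_force: 30.0
[0.48334554 0.27800423 0.0429425 ] [-5.21080843e-02  3.13965084e+00  7.87892166e-04]
```

View pics/w_pl2.png

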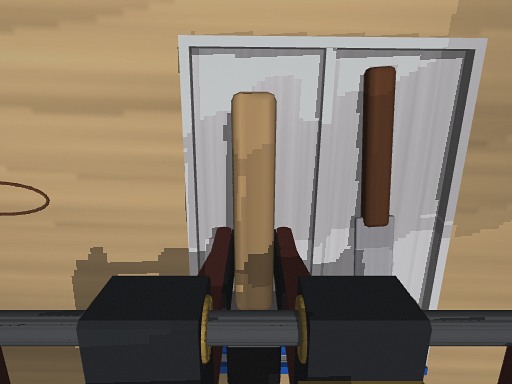

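The brush sits over the compartment and parallel to it, with the handle end at (254,93) between the walls at (190) and (322). I'll lower it and release.

```bash
python3 -m pendant '[[0,0,-0.05,0,1],[0,0,-0.1,0,1],[0,0,-0.145,0,1],[0,0,-0.145,0,1],[0,0,-0.145,0,1]]'
python3 -m pendant '[[0,0,0,0,0.1],[0,0,0,0,0.1],[0,0,0,0,0.1],[0,0,0,0,0.1],[0,0,0,0,0.1]]'
python3 -m pendant '[[0,0,0.1,0,0.1],[0,0,0.2,0,0.1],[0,0,0.5,0,0.1],[0,0,0.8,0,0.1],[0,0,1,0,0.1]]'
python3 -m pendant '[[0,-0.2,0.2,0,0.1],[0,-0.5,0.5,0,0.1],[0,-0.7,0.8,0,-1],[0,-1,1,0,-1],[0,-1,1,0,-1]]'
python3 -m pendant '[[0.1,-0.3,0,0,-1],[0.1,-0.6,0,0,-1],[0.1,-1,0,0,-1],[0.1,-1,0,0,-1],[0.1,-1,0,0,-1]]'
python3 -m pendant '[[0,-0.3,0,0,-1],[0,-0.6,0,0,-1],[0,-1,0,0,-1],[0,-1,0,0,-1],[0,-1,0,0,-1]]'
python3 -m pendant '[[0,-0.3,0,0,-1],[0,-0.6,0,0,-1],[0,-1,0,0,-1],[0,-1,0,0,-1],[0,-1,0,0,-1]]'
python3 -c "
from h import *
w=snap('wrist','w_g');t=snap('top','t_g')['frame'];s=snap('side','s_g')['frame']
z=lambda f,u,v,a,b:cv2.resize(f[v:v+b,u:u+a],(400,300),interpolation=cv2.INTER_CUBIC)
c=w['frame']
cv2.imwrite('pics/c2.png',np.vstack([np.hstack([z(t,110,175,100,75),z(s,155,105,100,75)]),np.hstack([z(c,0,0,512,384),z(s,160,215,100,75)])]))
s=env.sense();print(s['eef_pos'],s['tcp_rot'])"
```

```text
time_s: 10.82
eef_pos: [0.4819, 0.2781, 0.0271]
tcp_rot: [0.054, -3.141, 0.0]
wrist_force: [0.3, 0.5, -1.1]
gripper_width: 0.224
gripper_force: 30.0
time_s: 11.23
eef_pos: [0.4821, 0.2783, 0.0273]
tcp_rot: [-0.054, 3.141, 0.0]
wrist_force: [-0.7, 0.3, 0.1]
gripper_width: 0.448
gripper_force: 0.0
time_s: 11.65
eef_pos: [0.483, 0.2787, 0.1307]
tcp_rot: [-0.054, 3.138, 0.003]
wrist_force: [-0.1, 0.3, 0.8]
gripper_width: 0.453
gripper_force: 0.0
time_s: 12.07
eef_pos: [0.4848, 0.173, 0.2328]
tcp_rot: [-0.043, 3.134, 0.002]
wrist_force: [0.4, -1.1, -0.1]
gripper_width: 0.641
gripper_force: 0.0
time_s: 12.48
eef_pos: [0.4921, 0.0761, 0.2279]
tcp_rot: [-0.047, 3.14, 0.0]
wrist_force: [-0.6, 0.7, -0.1]
gripper_width: 0.99
gripper_force: 0.0
time_s: 12.9
eef_pos: [0.4922, -0.0224, 0.2276]
tcp_rot: [-0.05, 3.141, 0.0]
wrist_force: [0.0, 1.2, 0.2]
gripper_width: 1.001
gripper_force: 0.0
time_s: 13.32
eef_pos: [0.4925, -0.1216, 0.2273]
tcp_rot: [-0.052, 3.141, 0.0]
wrist_force: [-0.7, 1.0, 0.5]
gripper_width: 1.0
gripper_force: 0.0
[ 0.49258621 -0.11908074  0.22711971] [ 5.99809373e-02 -3.14101013e+00 -1.63209967e-03]
```

View pics/c2.png

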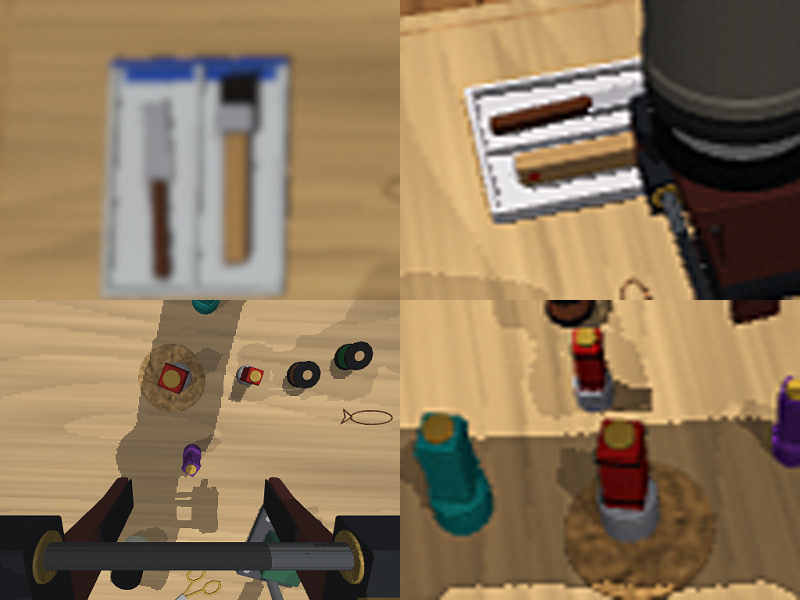

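The brush lies in the empty compartment with its bristles at the blue end. The gun is seen almost from straight above at about wrist (220,100). I'll find the yaw of its flats from a colour mask.

Run:
```python
from h import *
w=load('w_g'); f=w['frame']; hsv=cv2.cvtColor(f,cv2.COLOR_BGR2HSV)
m=(((hsv[...,0]<8)|(hsv[...,0]>172))&(hsv[...,1]>140)&(hsv[...,2]>50)).astype(np.uint8)
m[:, :180]=0; m[:,265:]=0; m[150:]=0
b=((hsv[...,0]>14)&(hsv[...,0]<32)&(hsv[...,1]>120)).astype(np.uint8)
print('cam',w['pose'][:3,3], m.sum())
pts=cv2.findNonZero(m); r=cv2.minAreaRect(pts); print(r)
box=cv2.boxPoints(r); 
for z in (.102,):
    P=np.array([onz(w,u,v,z) for u,v in box]); print(P.round(4), P.mean(0))
    for i in range(4):
        d=P[(i+1)%4]-P[i]; print(np.linalg.norm(d).round(4),np.degrees(np.arctan2(d[1],d[0])).round(1))
hull=cv2.convexHull(pts)[:,0]; ap=cv2.approxPolyDP(hull.reshape(-1,1,2),2,True)[:,0]; print(ap.tolist())
for row in range(82,120,2): print(''.join('R' if m[row,c] else '.' for c in range(198,245)), row)
```

```text
cam [ 0.41525909 -0.12424403  0.37846497] 509
((220.62071228027344, 99.94828033447266), (32.31098937988281, 31.753902435302734), 21.801410675048828)
[[ 0.4304 -0.1661  0.102 ]
 [ 0.4079 -0.1567  0.102 ]
 [ 0.416  -0.1334  0.102 ]
 [ 0.4389 -0.1423  0.102 ]] [ 0.42330713 -0.14962067  0.102     ]
0.0243 157.4
0.0247 70.8
0.0245 -21.2
0.0253 -109.7
[[240, 94], [233, 112], [226, 119], [202, 107], [212, 82], [221, 83]]
..............RRRRR............................ 82
............RRRRRRRRRRRR....................... 84
...........RRRRRRRRRRRRRRRRR................... 86
..........RRRRRRRRRRRRRRRRRRRRRRR.............. 88
..........RRRRRRR..........RRRRRRRRRRR......... 90
.........RRRRR...............RRRRRRRRRRR....... 92
........RRRR...................RRRRRRRRRR.R.... 94
........RRR.....................RRRRRRRR....... 96
.......RRRR......................RRRRRRR....... 98
......RRRR.......................RRRRRR........ 100
......RRRR.......................RRRRR.R....... 102
.....RRRRRR......................RRRR.R........ 104
.....RRRRRRR....................RRRRR.......... 106
.....RRRRRRRR..................RRRRR........... 108
......RRRRRRRRR..............RRRRRR.R.......... 110
..........RRRRRRRRRR.....RRRRRRRRR.R........... 112
...............RRRRRRRRRRRRRRRRRR.............. 114
....................RRRRRRRRRRRRR.............. 116
.........................RRRRRR................ 118
```

Gun flats lie at about −21°/69°. I'll put the jaws at −21°, so I can later tip the gun towards 69° on the coaster and turn it +97° to match the nipple's lean.

```bash
python3 -m pendant '[[-0.2,-0.1,0,-0.08,0],[-0.4,-0.2,0,-0.16,0],[-0.68,-0.29,0,-0.24,0],[-0.68,-0.29,0,-0.32,0],[-0.68,-0.29,0,-0.39,0]]'
python3 -m pendant '[[0,0,0,-0.08,0],[0,0,0,-0.16,0],[0,0,0,-0.24,0],[0,0,0,-0.32,0],[0,0,0,-0.39,0]]'
python3 -m pendant '[[0,0,0,-0.08,0],[0,0,0,-0.16,0],[0,0,0,-0.24,0],[0,0,0,-0.32,0],[0,0,0,-0.39,0]]'
python3 -m pendant '[[0,0,0,-0.07,0],[0,0,0,-0.08,0],[0,0,0,-0.08,0],[0,0,0,-0.08,0],[0,0,0,-0.08,0]]'
python3 - <<'E'
from h import *
from scipy.spatial.transform import Rotation as R
s=env.sense(); M=R.from_rotvec(s['tcp_rot']).as_matrix(); print(s['eef_pos'],'jaw',np.degrees(np.arctan2(M[1,1],M[0,1])),s['q'].round(2))
w=snap('wrist','w_g2')
for w in (load('w_g'),w):
    hsv=cv2.cvtColor(w['frame'],cv2.COLOR_BGR2HSV); u,v=proj(w,[.4245,-.1505,.106]); print(u,v)
    m=(((hsv[...,0]<8)|(hsv[...,0]>172))&(hsv[...,1]>140)&(hsv[...,2]>50)).astype(np.uint8)
    k=np.zeros_like(m); cv2.circle(k,(int(u),int(v)),30,1,-1); m*=k
    b=((hsv[...,0]>12)&(hsv[...,0]<32)&(hsv[...,1]>100)).astype(np.uint8); k[:]=0; cv2.circle(k,(int(u),int(v)),13,1,-1); b*=k
    c=np.argwhere(b).mean(0)[::-1]; print('brass',b.sum(),c,onz(w,*c,.106))
    print(cv2.minAreaRect(cv2.findNonZero(m)))
E
```

```text
time_s: 13.88
eef_pos: [0.4231, -0.1494, 0.2272]
tcp_rot: [-0.902, -3.009, -0.002]
wrist_force: [0.2, -0.1, 0.5]
gripper_width: 0.665
gripper_force: 0.0
time_s: 14.3
eef_pos: [0.4246, -0.1487, 0.2272]
tcp_rot: [-1.765, -2.599, -0.001]
wrist_force: [0.5, 0.3, -0.8]
gripper_width: 0.501
gripper_force: 0.0
time_s: 14.72
eef_pos: [0.4246, -0.1487, 0.2272]
tcp_rot: [-2.466, -1.945, -0.001]
wrist_force: [-0.3, -0.2, -0.7]
gripper_width: 0.499
gripper_force: 0.0
time_s: 15.13
eef_pos: [0.4242, -0.1502, 0.2272]
tcp_rot: [-2.579, -1.794, -0.0]
wrist_force: [0.1, -0.6, 0.3]
gripper_width: 0.499
gripper_force: 0.0
[ 0.42418277 -0.15023156  0.22717004] jaw -20.335825417731986 [-0.24  0.1   0.48  2.1  -0.06  0.95 -0.08]
219.00373251738986 101.84623308564068
brass 404 [219.23019802 100.58663366] [ 0.42355102 -0.15032908  0.106     ]
((220.62071228027344, 99.94828033447266), (32.31098937988281, 31.753902435302734), 21.801410675048828)
253.15712495773536 189.0111674772353
brass 347 [252.31988473 188.85878963] [ 0.42389201 -0.1501342   0.106     ]
((252.5, 180.0), (40.0, 27.0), 90.0)
```

The jaws are aligned and centred on the gun to under 1 mm.

```bash
python3 -m pendant '[[0,0,-0.25,0,0],[0,0,-0.5,0,0],[0,0,-0.75,0,0],[0,0,-1,0,0],[0,0,-1,0,0]]'
python3 -m pendant '[[0,0,-0.15,0,0],[0,0,-0.3,0,0],[0,0,-0.5,0,0],[0,0,-0.61,0,0],[0,0,-0.61,0,0]]'
python3 -m pendant '[[0,0,0,0,1],[0,0,0,0,1],[0,0,0,0,1],[0,0,0,0,1],[0,0,0,0,1]]'
python3 -m pendant '[[0,0,0,0,1],[0,0,0,0,1],[0,0,0,0,1],[0,0,0,0,1],[0,0,0,0,1]]'
```

```text
time_s: 15.6
eef_pos: [0.4213, -0.15, 0.1238]
tcp_rot: [-2.577, -1.789, 0.008]
wrist_force: [-1.0, 1.0, 0.1]
gripper_width: 0.494
gripper_force: 0.0
time_s: 16.02
eef_pos: [0.4235, -0.1506, 0.0655]
tcp_rot: [-2.579, -1.79, 0.003]
wrist_force: [-0.9, 0.3, -0.4]
gripper_width: 0.496
gripper_force: 0.0
time_s: 16.43
eef_pos: [0.4248, -0.1509, 0.0671]
tcp_rot: [2.581, 1.79, 0.002]
wrist_force: [-1.1, -0.4, 7.4]
gripper_width: 0.272
gripper_force: 30.0
time_s: 16.85
eef_pos: [0.4247, -0.1509, 0.0671]
tcp_rot: [2.581, 1.79, 0.002]
wrist_force: [-1.4, -0.7, 9.0]
gripper_width: 0.272
gripper_force: 30.0
```

```bash
python3 -m pendant '[[0.01,0.028,0.005,0,1],[0.021,0.056,0.01,0,1],[0.03,0.085,0.014,0,1],[0.042,0.113,0.018,0,1],[0.042,0.113,0.018,0,1]]'
python3 -c "
from h import *
snap('side','s_t1');snap('wrist','w_t1')"
```

```text
time_s: 17.27
eef_pos: [0.4284, -0.1385, 0.0679]
tcp_rot: [-2.58, -1.792, -0.0]
wrist_force: [0.4, 0.7, -2.0]
gripper_width: 0.267
gripper_force: 30.0
```

```bash
cat >> h.py <<'E'
def redaxis(s,u0,v0,r=30):
    hsv=cv2.cvtColor(s['frame'],cv2.COLOR_BGR2HSV)
    m=(((hsv[...,0]<8)|(hsv[...,0]>172))&(hsv[...,1]>140)&(hsv[...,2]>40)).astype(np.uint8)
    k=np.zeros_like(m); cv2.circle(k,(int(u0),int(v0)),r,1,-1); m*=k
    p=np.argwhere(m)[:,::-1].astype(float)
    if len(p)<10: return None
    c=p.mean(0); w,V=np.linalg.eigh(np.cov((p-c).T)); d=V[:,1]; d=d if d[1]<0 else -d
    return len(p),c.round(1),np.degrees(np.arctan2(d[0],-d[1])).round(1),w.round(1)
E
python3 - <<'E'
from h import *
for n,p in (('s_g',[.424,-.150,.07]),('s_t1',[.4285,-.138,.07])):
    s=load(n); u=proj(s,p); print(n,u,redaxis(s,*u,22)); 
    for th in (0,11):
        d=np.array([.35*np.sin(np.radians(th)),.937*np.sin(np.radians(th)),np.cos(np.radians(th))]);a=proj(s,np.array(p)+.03*d)-u; print(th,np.degrees(np.arctan2(a[0],-a[1])))
E
```

```text
s_g [215.40245076 255.84469103] (186, array([214.9, 255.5]), np.float64(-14.3), array([13.1, 58.8]))
0 -7.682775076345938
11 -2.983494667160397
s_t1 [216.30144296 250.88096383] (226, array([215.1, 248.3]), np.float64(-8.9), array([19.1, 98.5]))
0 -7.2861133141175
11 -2.797724711473415
```

```bash
cat >> h.py <<'E'
def tilt(w,tcp,ang=69.5,h=.032):
    """lean of held gun from brass end seen by the wrist camera: brass = pivot + h*(sin th * dir, cos th)"""
    from scipy.optimize import minimize_scalar
    hsv=cv2.cvtColor(w['frame'],cv2.COLOR_BGR2HSV)
    b=((hsv[...,0]>12)&(hsv[...,0]<32)&(hsv[...,1]>100)&(hsv[...,2]>60)).astype(np.uint8)
    g=np.asarray(tcp)+[0,0,.008]; a=np.radians(ang)
    f=lambda t: g+h*np.array([np.sin(t)*np.cos(a),np.sin(t)*np.sin(a),np.cos(t)])
    P=[proj(w,f(t)) for t in np.linspace(-.2,.8,11)]; k=np.zeros_like(b)
    for p in P: cv2.circle(k,tuple(int(x) for x in p),14,1,-1)
    n,L,st,C=cv2.connectedComponentsWithStats(b*k); i=1+np.argmax(st[1:,4]); c=C[i]
    r=minimize_scalar(lambda t:np.sum((proj(w,f(t))-c)**2),bounds=(-.5,1),method='bounded')
    return c.round(1),st[i].tolist(),'lean deg',np.degrees(r.x).round(1),'resid px',np.sqrt(r.fun).round(1)
E
python3 - <<'E'
from h import *
w=load('w_t1'); tcp=env.sense()['eef_pos']; print(tcp,tilt(w,tcp)); print(tilt(load('w_g2'),[.424,-.150,.066]))
E
```

```text
[ 0.428193   -0.1392073   0.06785928] (array([251.3, 294.7]), [237, 279, 29, 31, 805], 'lean deg', np.float64(9.4), 'resid px', np.float64(0.1))
(array([252.3, 188.4]), [242, 178, 21, 21, 335], 'lean deg', np.float64(0.4), 'resid px', np.float64(0.1))
```

The lean is 9.4°, so the gun pivots in the jaws as intended. I'll continue to about 23°.

```bash
python3 -m pendant '[[0.015,0.04,-0.005,0,1],[0.03,0.08,-0.008,0,1],[0.045,0.12,-0.012,0,1],[0.06,0.16,-0.018,0,1],[0.06,0.16,-0.018,0,1]]'
python3 - <<'E'
from h import *
w=snap('wrist','w_t2'); s=env.sense(); print(s['eef_pos'],s['wrist_force'],tilt(w,s['eef_pos']))
E
```

```text
time_s: 17.78
eef_pos: [0.4345, -0.1244, 0.0667]
tcp_rot: [2.581, 1.789, -0.0]
wrist_force: [-3.3, -4.5, 8.8]
gripper_width: 0.269
gripper_force: 30.0
[ 0.43450959 -0.1243557   0.06676332] [-3.67494471 -4.09918738  9.22188356] (array([251.3, 295.2]), [237, 280, 29, 30, 780], 'lean deg', np.float64(8.7), 'resid px', np.float64(0.0))
```

Run:
```python
from h import *
w=load('w_t2')['frame']; s=snap('side','s_t2')['frame']; s1=load('s_t1')['frame']
z=lambda f,u,v,a,b:cv2.resize(f[v:v+b,u:u+a],(400,300),interpolation=cv2.INTER_CUBIC)
cv2.imwrite('pics/c3.png',np.vstack([np.hstack([z(s1,160,195,120,90),z(s,160,195,120,90)]),np.hstack([z(w,0,0,512,384),z(load('w_t1')['frame'],0,0,512,384)])]))
```

```text
(no output)
```

View pics/c3.png

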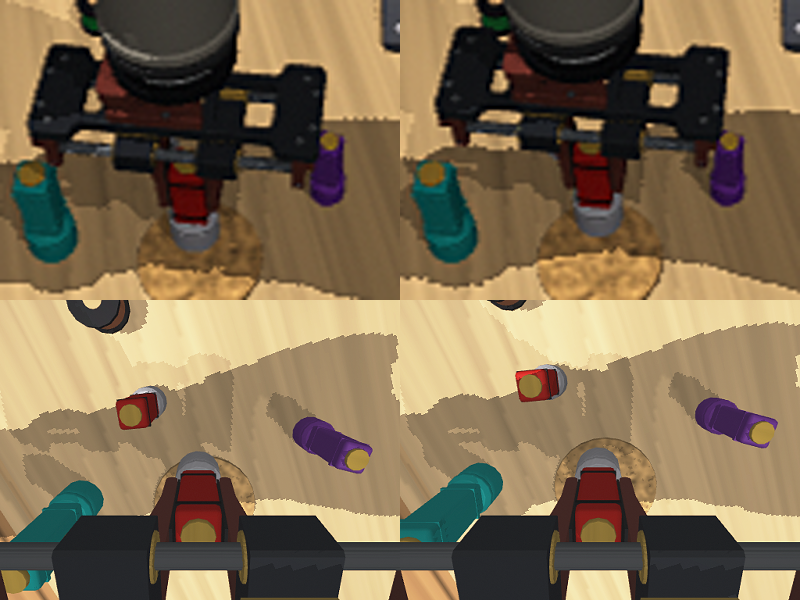

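The brass end is partly hidden by the gripper's bar, so the 9.4° reading was wrong. The view shows the gun still upright between the fingers at wrist (250,270–345), so it slid on the cork. I'll push its mouth against the coaster's fixed 6 mm edge from outside instead. First I'll locate the coaster.

Run:
```python
from h import *
for n in ('w_g','w_g2'):
    w=load(n); f=w['frame']; u,v=proj(w,[.424,-.150,.006]); print(n,u,v)
    lab=cv2.cvtColor(f,cv2.COLOR_BGR2GRAY); blur=cv2.GaussianBlur(lab,(5,5),1)
    # cork: orange-brown saturation, texture
    hsv=cv2.cvtColor(f,cv2.COLOR_BGR2HSV)
    best=None
    e=cv2.Canny(blur,40,100)
    for r in range(36,56):
        pass
    g=cv2.distanceTransform(255-e,cv2.DIST_L2,3)
    a=np.linspace(0,2*np.pi,120,endpoint=False)
    for dx in np.arange(-.012,.0121,.001):
        for dy in np.arange(-.012,.0121,.001):
            P=np.array([proj(w,[.424+dx+.045*np.cos(t),-.150+dy+.045*np.sin(t),.006]) for t in a]).round().astype(int)
            ok=(P[:,0]>=0)&(P[:,0]<512)&(P[:,1]>=0)&(P[:,1]<270)
            c=np.minimum(g[P[ok,1],P[ok,0]],5).mean()
            if best is None or c<best[0]: best=(c,dx,dy)
    print(best)
s=env.sense();print(s['eef_pos'])
```

```text
w_g 228.62624938889567 98.36796053588215
(np.float32(1.3886026), np.float64(0.003000000000000013), np.float64(-0.008999999999999998))
w_g2 252.76987157143415 163.84872711033006
(np.float32(2.151505), np.float64(0.003000000000000013), np.float64(-0.008999999999999998))
[ 0.43453449 -0.12436001  0.066786  ]
```

```bash
python3 -m pendant '[[0,0,0.1,0,1],[0,0,0.2,0,1],[0,0,0.3,0,1],[0,0,0.3,0,1],[0,0,0.3,0,1]]'
```

```text
time_s: 18.3
eef_pos: [0.435, -0.1232, 0.097]
tcp_rot: [2.58, 1.79, 0.003]
wrist_force: [-0.0, 0.6, -2.2]
gripper_width: 0.268
gripper_force: 30.0
```

The coaster centre is (0.427, −0.159), and both views agree.

```bash
python3 -m pendant '[[-0.1,-0.35,0,0,1],[-0.22,-0.7,0,0,1],[-0.32,-1,0,0,1],[-0.32,-1,0,0,1],[-0.32,-1,0,0,1]]'
python3 -m pendant '[[0,0,-0.1,0,1],[0,0,-0.2,0,1],[0,0,-0.3,0,1],[0,0,-0.33,0,1],[0,0,-0.33,0,1]]'
python3 -m pendant '[[0.02,0.054,0,0,1],[0.04,0.108,0,0,1],[0.06,0.16,0,0,1],[0.066,0.18,0,0,1],[0.066,0.18,0,0,1]]'
python3 - <<'E'
from h import *
w=snap('wrist','w_t3'); s=env.sense(); print(s['eef_pos'],s['wrist_force'],tilt(w,s['eef_pos']))
E
```

```text
time_s: 18.72
eef_pos: [0.4012, -0.225, 0.096]
tcp_rot: [-2.585, -1.785, 0.001]
wrist_force: [-0.2, 0.6, -2.7]
gripper_width: 0.272
gripper_force: 30.0
time_s: 19.13
eef_pos: [0.4017, -0.2225, 0.0618]
tcp_rot: [-2.579, -1.791, 0.002]
wrist_force: [-0.5, -0.9, -1.9]
gripper_width: 0.269
gripper_force: 30.0
time_s: 19.55
eef_pos: [0.4086, -0.2065, 0.0635]
tcp_rot: [2.58, 1.789, -0.002]
wrist_force: [-2.8, -5.9, -2.5]
gripper_width: 0.274
gripper_force: 30.0
[ 0.40859217 -0.20656019  0.06353818] [-2.77106051 -5.76713323 -0.92628179] (array([251.3, 295.5]), [237, 280, 29, 30, 760], 'lean deg', np.float64(8.6), 'resid px', np.float64(0.0))
```

```bash
python3 -m pendant '[[0.01,0.027,0,0,1],[0.02,0.054,0,0,1],[0.03,0.08,0,0,1],[0.035,0.094,0,0,1],[0.035,0.094,0,0,1]]'
python3 - <<'E'
from h import *
w=snap('wrist','w_t4'); s=env.sense(); print(s['eef_pos'],s['wrist_force'],tilt(w,s['eef_pos']))
E
```

```text
time_s: 20.02
eef_pos: [0.412, -0.1975, 0.0636]
tcp_rot: [2.58, 1.788, -0.002]
wrist_force: [-3.2, -6.6, 0.7]
gripper_width: 0.272
gripper_force: 30.0
[ 0.41199315 -0.19754281  0.06362938] [-3.41494887 -6.7292505  -1.02412976] (array([251.3, 296. ]), [237, 281, 29, 29, 732], 'lean deg', np.float64(8.2), 'resid px', np.float64(0.0))
```

Run:
```python
from h import *
for n in ('w_t1','w_t2','w_t3','w_t4'):
    f=load(n)['frame']; hsv=cv2.cvtColor(f,cv2.COLOR_BGR2HSV)
    col=hsv[190:312:2,251]
    print(n,load(n)['pose'][:3,3].round(3))
    print(' '.join(f"{h}/{s}/{v}" for h,s,v in col))
print(env.sense()['moment'])
```

```text
w_t1 [ 0.457 -0.066  0.219]
114/13/99 130/8/100 120/5/97 113/10/101 120/5/104 130/8/100 120/4/114 120/6/122 135/8/122 135/8/123 114/9/139 126/10/131 1/148/107 2/204/101 2/156/62 94/64/28 1/196/103 1/194/101 1/197/101 2/199/101 1/192/101 1/197/101 1/192/101 1/197/101 2/201/100 1/193/102 0/194/101 1/192/101 1/194/101 1/196/100 1/194/101 1/194/101 1/195/102 2/93/41 90/21/24 0/182/87 1/196/103 1/193/103 2/192/101 1/195/111 1/202/124 1/202/131 1/204/131 1/209/132 1/212/136 22/146/101 21/150/109 21/155/145 21/153/138 21/152/138 21/153/138 21/153/138 21/152/138 21/155/138 21/153/137 21/154/137 21/154/137 21/153/137 21/154/137 21/156/139 108/52/49
w_t2 [ 0.463 -0.051  0.218]
17/92/139 18/96/141 120/16/96 120/5/96 120/5/96 110/8/98 126/13/101 130/8/95 128/9/113 128/9/119 110/6/118 120/4/118 126/10/133 113/8/128 1/215/95 1/195/98 90/82/25 2/150/63 1/191/99 1/200/98 1/200/98 0/193/98 0/200/97 0/195/98 1/195/98 1/200/97 1/198/98 2/208/97 1/193/98 1/200/97 0/198/98 1/195/98 1/200/97 1/199/101 98/43/24 96/49/26 0/195/102 1/202/97 2/200/98 1/195/102 1/204/114 1/204/126 1/203/127 1/202/130 0/203/133
[... 794 characters left out ...]
154/136 110/48/48
w_t4 [ 0.44  -0.124  0.215]
18/117/122 17/118/117 17/119/116 16/114/103 17/116/88 17/115/84 17/121/114 17/121/122 17/120/128 17/120/130 17/120/130 18/118/127 17/120/119 17/121/114 16/98/115 113/11/90 120/9/89 130/8/93 135/9/116 120/7/113 120/4/114 128/8/125 120/8/135 171/30/121 0/203/93 94/70/29 1/193/91 1/192/89 1/193/90 1/193/90 1/188/91 0/198/89 0/192/89 1/195/89 1/193/90 0/191/91 0/196/95 96/53/24 1/197/96 1/195/90 2/193/91 1/196/108 1/205/123 2/201/127 1/197/131 1/199/136 23/140/89 21/146/101 21/155/140 22/154/137 21/154/137 21/154/137 21/154/137 21/154/137 21/154/137 21/152/136 21/152/136 21/154/136 21/152/136 21/154/137 110/48/48
[-1.84794572  0.91975457  0.01242976]
```

The red–grey boundary moved from row 214 to 238 while the brass hardly shifted, so the gun is tilting about a point high in the pads. I'll fit the gun's pose in the jaws from the edge rows.

```bash
cat > fit.py <<'E'
from h import *
from scipy.optimize import least_squares
# rows on column 251: A red bottom z30, dark1, dark2, B red top edge z96, C brass edge z100
def setup(n,tcp,ang=69.7):
    w=load(n); a=np.radians(ang); dv=np.array([np.cos(a),np.sin(a),0])
    def row(th,d,z,gd,gz):  # th lean, pivot-frame: gun point at axial 68 sits at (d,z) from grasp point
        s,c=np.sin(th),np.cos(th); r=gd; x=gz-.068
        return proj(w,np.asarray(tcp)+[0,0,.008]+dv*(d+r*c+x*s)+[0,0,z-r*s+x*c])[1]
    return row
T={'w_t1':[.4282,-.1392,.0679],'w_t2':[.4345,-.1244,.0668],'w_t3':[.4086,-.2066,.0635],'w_t4':[.4120,-.1975,.0636]}
O={'w_t1':[213.5,220,257,268.5,279.5],'w_t2':[217.5,222,259,270,279.7],'w_t3':[225.5,230,261,271,280.7],'w_t4':[237,240,264,272.5,281.7]}
def run(T,O):
    N=list(T); rows=[setup(n,T[n]) for n in N]
    def res(p,full=True):
        o=[]
        for i,n in enumerate(N):
            th,d,z=p[3*i:3*i+3]; rb,z1,z2=p[-3:]
            F=[(.012,.030),(.012,z1),(.012,z2),(.012,.096),(rb,.100)]
            o+=[rows[i](th,d,z,*f)-q for f,q in zip(F,O[n]) if q]
            o+=[d/.002*.5,z/.002*.5]
        o+=[(p[-3]-.0085)/.0005]
        return o
    r=least_squares(res,[.1,0,0]*len(N)+[.0085,.035,.085])
    for i,n in enumerate(N): print(n,'lean',np.degrees(r.x[3*i]).round(1),'d,z mm',(r.x[3*i+1:3*i+3]*1e3).round(1))
    print(r.x[-3:],'rms',np.sqrt(np.mean(r.fun**2)))
if __name__=='__main__': run(T,O)
E
python3 fit.py
```

```text
w_t1 lean 2.0 d,z mm [ 0.7 -0.6]
w_t2 lean 3.3 d,z mm [-0.8 -0.7]
w_t3 lean 7.3 d,z mm [-2.7  0.8]
w_t4 lean 12.6 d,z mm [-5.5  2.8]
[0.00946552 0.03943522 0.08612146] rms 0.5898757239766651
```

```bash
python3 -m pendant '[[0.014,0.038,0,0,1],[0.028,0.075,0,0,1],[0.042,0.112,0,0,1],[0.056,0.15,0,0,1],[0.056,0.15,0,0,1]]'
python3 - <<'E'
from h import *
w=snap('wrist','w_t5'); s=env.sense(); print(s['eef_pos'],s['wrist_force'])
hsv=cv2.cvtColor(w['frame'],cv2.COLOR_BGR2HSV)
print(' '.join(f"{r}:{h}/{s}/{v}" for r,(h,s,v) in zip(range(226,300),hsv[226:300,251])))
E
```

```text
time_s: 20.48
eef_pos: [0.4176, -0.182, 0.0632]
tcp_rot: [2.58, 1.789, -0.002]
wrist_force: [-1.8, -7.2, -5.7]
gripper_width: 0.272
gripper_force: 30.0
[ 0.41755245 -0.18205851  0.06324054] [-1.84727408 -6.14406913 -5.27759186]
226:17/120/113 227:17/119/116 228:17/120/123 229:17/120/127 230:17/121/129 231:17/120/130 232:16/120/132 233:17/121/133 234:17/120/132 235:17/121/133 236:17/124/130 237:18/118/125 238:17/119/122 239:18/118/117 240:17/118/121 241:17/128/128 242:113/24/86 243:120/9/85 244:130/9/82 245:130/7/111 246:140/7/111 247:130/7/111 248:120/5/110 249:135/9/112 250:128/9/112 251:130/6/124 252:132/9/142 253:120/5/146 254:114/8/151 255:0/73/116 256:1/177/49 257:0/73/42 258:1/195/90 259:1/185/88 260:1/191/87 261:1/193/87 262:0/188/87 263:2/193/87 264:1/191/87 265:1/190/86 266:0/191/87 267:1/201/89 268:1/151/54 269:103/70/33 270:0/169/77 271:2/203/88 272:0/192/85 273:2/203/98 274:1/201/108 275:1/203/117 276:1/199/122 277:1/196/126 278:1/196/130 279:1/193/135 280:1/194/139 281:0/190/145 282:7/171/116 283:24/144/87 284:21/152/121 285:21/155/145 286:21/155/151 287:21/155/150 288:21/154/149 289:21/154/149 290:21/154/149 291:21/153/148 292:21/154/149 293:21/154/149 294:21/154/149 295:21/153/148 296:21/155/148 297:21/156/147 298:21/154/147 299:21/154/147
```

```bash
cat >> fit.py <<'E'
    T['w_t5']=[.4176,-.1820,.0632]; O['w_t5']=[255,256.5,268.7,274,283]; run(T,O)
E
python3 fit.py | tail -6
```

```text
File "fit.py", line 27
    T['w_t5']=[.4176,-.1820,.0632]; O['w_t5']=[255,256.5,268.7,274,283]; run(T,O)
IndentationError: unexpected indent
```

```bash
sed -i "s/^if __name__.*$/if __name__=='__main__':/" fit.py; python3 fit.py | tail -6
```

```text
w_t1 lean 2.0 d,z mm [ 0.7 -0.7]
w_t2 lean 3.3 d,z mm [-0.8 -0.9]
w_t3 lean 7.4 d,z mm [-2.8  0.7]
w_t4 lean 12.6 d,z mm [-5.5  2.7]
w_t5 lean 21.0 d,z mm [-9.5  5.9]
[0.00940766 0.03939989 0.08604108] rms 0.7327840988427877
```

Lean is about 21–22°, which is what's needed. I'll lift, turn +96° and go to above the nipple.

```bash
python3 -m pendant '[[0,0,0.2,0,1],[0,0,0.4,0,1],[0,0,0.6,0,1],[0,0,0.8,0,1],[0,0,0.9,0,1]]'
python3 -m pendant '[[0.1,0.1,0.2,0.05,1],[0.3,0.3,0.4,0.1,1],[0.5,0.5,0.6,0.18,1],[0.7,0.7,0.66,0.26,1],[0.85,0.8,0.66,0.32,1]]'
python3 -m pendant '[[0.25,0.25,0,0.08,1],[0.5,0.5,0,0.16,1],[0.7,0.7,0,0.24,1],[0.9,0.9,0,0.32,1],[0.9,0.9,0,0.38,1]]'
python3 -m pendant '[[0.05,0.2,0,0.08,1],[0.1,0.4,0,0.16,1],[0.1,0.48,0,0.24,1],[0.1,0.48,0,0.32,1],[0.1,0.48,0,0.36,1]]'
python3 -m pendant '[[0,0,-0.1,0,1],[0,0,-0.2,0,1],[0,0,-0.3,0,1],[0,0,-0.4,0,1],[0,0,-0.4,0,1]]'
python3 - <<'E'
from h import *
from scipy.spatial.transform import Rotation as R
s=env.sense(); M=R.from_rotvec(s['tcp_rot']).as_matrix(); print(s['eef_pos'],'jaw',np.degrees(np.arctan2(M[1,1],M[0,1])))
a=snap('side','s_n')['frame'];t=snap('top','t_n')['frame'];w=snap('wrist','w_n')['frame']
z=lambda f,u,v,a,b:cv2.resize(f[v:v+b,u:u+a],(400,300),interpolation=cv2.INTER_CUBIC)
cv2.imwrite('pics/c4.png',np.vstack([np.hstack([z(a,235,110,100,75),z(t,210,120,80,60)]),np.hstack([z(w,156,200,200,150),z(w,0,0,512,384)])]))
E
```

```text
time_s: 20.95
eef_pos: [0.4192, -0.1808, 0.1554]
tcp_rot: [2.58, 1.79, 0.004]
wrist_force: [0.8, -0.1, -2.5]
gripper_width: 0.27
gripper_force: 30.0
time_s: 21.37
eef_pos: [0.5058, -0.0975, 0.2212]
tcp_rot: [2.042, 2.384, 0.007]
wrist_force: [0.3, -0.3, -2.2]
gripper_width: 0.274
gripper_force: 30.0
time_s: 21.78
eef_pos: [0.5961, -0.004, 0.2185]
tcp_rot: [1.246, 2.884, 0.005]
wrist_force: [-0.1, 0.4, -1.7]
gripper_width: 0.271
gripper_force: 30.0
time_s: 22.2
eef_pos: [0.6025, 0.0388, 0.2185]
tcp_rot: [-0.399, -3.115, -0.001]
wrist_force: [0.0, -0.5, -2.9]
gripper_width: 0.272
gripper_force: 30.0
time_s: 22.62
eef_pos: [0.601, 0.0367, 0.1759]
tcp_rot: [-0.414, -3.109, 0.002]
wrist_force: [-0.4, -0.1, -2.4]
gripper_width: 0.269
gripper_force: 30.0
[0.60104909 0.03669826 0.17594311] jaw 74.82241908968284
```

View pics/c4.png

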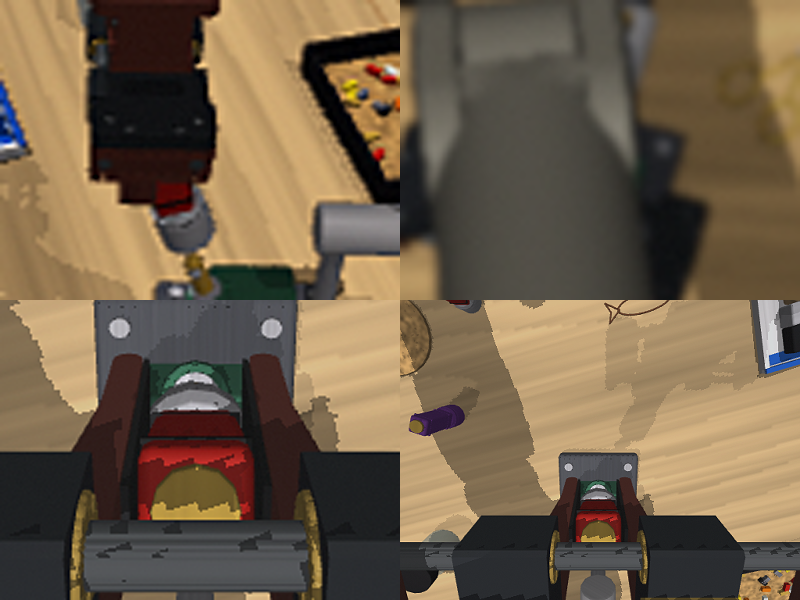

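The side view shows the tilted coupler just above and in line with the nipple, whose tip is at side (283.5,174.5). In the wrist view the vise's front screws are at (215.5,213.5) and (291.5,213.5), level, so the yaw matches.

Run:
```python
from h import *
w,s,t0=load('w_n'),load('s_n'),load('top0')
P=[onz(w,u,v,.018) for u,v in ((215.5,213.5),(291.5,213.5))]; Q=[onz(w,u,v,.016) for u,v in ((203.5,196),(306,196))]
print('screws',P,'mid',sum(P)/2); print('front corners',Q,np.linalg.norm(Q[0]-Q[1]),'mid',sum(Q)/2)
for A in (P,Q): d=A[0]-A[1]; print('yaw y',np.degrees(np.arctan2(d[1],d[0])))
tip,r=tri((t0,244,166.5),(s,283.5,174.5),(load('side0'),283.2,175)); print('tip',tip,r)
a=np.radians(165); d=np.array([np.cos(a),np.sin(a),0]); z=np.array([0,0,1.])
m=sum(Q)/2; tg=m-d*(.065-.0489)+z*(.0963-.016); print('tip from plate',tg)
tcp=env.sense()['eef_pos']
for th,dd,zz in ((21,-.0095,.0059),(22.5,-.0095,.0059)):
    th=np.radians(th); ax=d*np.sin(th)+z*np.cos(th); G=tcp+[0,0,.008]+d*dd+z*zz
    mouth=G-.068*ax; e=d*np.cos(th)-z*np.sin(th)
    print('mouth',mouth,'side px',[((proj(s,q)-[235,110])*4).round() for q in (mouth,mouth+.018*e,mouth-.018*e,G-.035*ax, G-.038*ax)], 'tip px',((proj(s,tip)-[235,110])*4).round())
```

```text
screws [array([ 0.62855031, -0.00839707,  0.018     ]), array([0.64784987, 0.06295795, 0.018     ])] mid [0.63820009 0.02728044 0.018     ]
front corners [array([ 0.60901619, -0.01475641,  0.016     ]), array([0.63481743, 0.08062415, 0.016     ])] 0.09880867523035058 mid [0.62191681 0.03293387 0.016     ]
yaw y -105.13480069801682
yaw y -105.13672122125334
tip [0.64350138 0.02600331 0.09496433] 0.0010266480233287198
tip from plate [0.63746822 0.02876689 0.0963    ]
mouth [0.63569708 0.028105   0.12942294] side px [array([186., 223.]), array([159., 230.]), array([213., 216.]), array([171., 189.]), array([172., 192.])] tip px [194. 259.]
mouth [0.63729419 0.02767706 0.1300826 ] side px [array([189., 222.]), array([162., 229.]), array([216., 215.]), array([172., 189.]), array([174., 192.])] tip px [194. 259.]
```

```bash
cat > nfit.py <<'E'
from h import *
from scipy.optimize import minimize
a=np.radians(164.9); D=np.array([np.cos(a),np.sin(a),0]); Y=np.array([np.cos(a-np.pi/2),np.sin(a-np.pi/2),0]); Z=np.array([0,0,1.])
K=8
def sil(s,base,ax,L0,L1,r,win):
    ax=ax/np.linalg.norm(ax); e1=np.cross(Y,ax); t=np.linspace(0,2*np.pi,40,endpoint=False)
    P=[base+ax*l+r*(np.cos(q)*e1+np.sin(q)*Y) for l in (L0,L1) for q in t]
    T=np.linalg.inv(s['pose']); C=(T[:3,:3]@np.array(P).T).T+T[:3,3]; C=(s['mtx']@C.T).T; C=C[:,:2]/C[:,2:]
    h=cv2.convexHull(((C-win[:2]+.5)*K).astype(np.float32)).round().astype(np.int32)
    m=np.zeros((win[3]*K,win[2]*K),np.float32); cv2.fillPoly(m,[h],1); return cv2.resize(m,(win[2],win[3]),interpolation=cv2.INTER_AREA)
def lean(th): return D*np.sin(th)+Z*np.cos(th)
def masks(s,win):
    f=s['frame'][win[1]:win[1]+win[3],win[0]:win[0]+win[2]]; h=cv2.cvtColor(f,cv2.COLOR_BGR2HSV).astype(int)
    grey=(h[...,1]<45)&(h[...,2]>70); brass=(h[...,0]>15)&(h[...,0]<30)&(h[...,1]>140)
    return grey.astype(np.float32),brass.astype(np.float32),h
E
python3 - <<'E'
from nfit import *
for n,win in (('s_n',(268,150,30,36)),('side0',(272,165,26,26))):
    s=load(n); g,b,h=masks(s,win); print(n)
    for r in range(win[3]): print(win[1]+r,''.join('G' if g[r,c] else 'b' if b[r,c] else 'r' if (h[r,c,0]<8 and h[r,c,1]>120) else 'n' if 35<h[r,c,0]<95 and h[r,c,1]>60 else 'k' if h[r,c,2]<50 else '.' for c in range(win[2])))
E
```

```text
s_n
150 rrrrrrrrrrrrrrkkkkrr..........
151 rrrrrrrrrrrrrrkkkkrr..........
152 rrrrrrrrrrrrrrrkkrrr..........
153 rrrrrrrrrrrrrrrrrrk...........
154 rrrrrrrrrrrrrrr.rrr...........
155 rrrrrrrrrrrrrrr...............
156 rrrrrrrrrrrrrrrG..............
157 rrrrrrrrrrrrrrrGG.............
158 rrrrrrrrrrrrrrr.G.............
159 rrrrrrrrrrrrrrr.GG............
160 kkkkrrrrrrkrkrr.GG............
161 .....krrkrrrrrr.GGG...........
162 .....GkrrrrrrrrGGGG...........
163 .....G.rrrr.GGGGGGG...........
164 .....GG.GGGGGGGGGGGG..........
165 ......GGGGGGGG.GGGGG..........
166 ..........GG..GGGGGG..........
167 .........GGGGGGGGGGGG.........
168 ............GGGGGGGG..........
169 ............GGGGGGG...........
170 ............GGGGGGG...........
171 .........k..GGGGG.............
172 .............GG...............
173 ...............b..............
174 ..............bbbb............
175 .............bbbbb............
176 .............bbbbb............
177 ................Gbbnnnnnnnnnnn
178 ...............GG.bnnnnnnnnnnn
179 .................bb.Gnnnnnnnnn
180 ...............bbbbbGGnnnnnnnn
181 .......
[... 275 characters left out ...]
..................
169 ..........................
170 ..........................
171 ..........................
172 ..........................
173 ..........bb..............
174 .........bbbbb............
175 .........bbbbb............
176 .........bbbbb..nnnnnnnnn.
177 ..........b.Gbbnnnnnnnnnnn
178 ..........GGG.bnnnnnnnnnnn
179 .............bb.Gnnnnnnnnn
180 ...........bbbbbGGnnnnnnnn
181 ......GG..G.bbbbGGnnnnnnnn
182 .....GGGG.GGbbbbGGnnnnnnnn
183 .....GGGGnnGGb.GGGnnnnnnnn
184 .........nnGGGGGGnnnnnnnnn
185 .........knn..k.nnnnnnnnnn
186 ..........nnnnnnnnnnnnnnnn
187 ..........knnnnnnnnnnnnnnn
188 ...........knnnnnnnnnnnnnn
189 ..G........knnnnnnnnnnnnnn
190 ............knnnnnnnnnnnnn
```

```bash
cat > nf2.py <<'E'
from nfit import *
from scipy.optimize import least_squares
def pr(s,P):
    T=np.linalg.inv(s['pose']); C=(T[:3,:3]@np.array(P).T).T+T[:3,3]; C=(s['mtx']@C.T).T; return C[:,:2]/C[:,2:]
tt=np.linspace(0,2*np.pi,60,endpoint=False)
def circ(c,ax,r):
    e1=np.cross(Y,ax); return [c+r*(np.cos(q)*e1+np.sin(q)*Y) for q in tt]
def gunhull(s,m,th):
    ax=lean(th); return cv2.convexHull(pr(s,circ(m,ax,.018)+circ(m+.033*ax,ax,.018)).astype(np.float32))
def niphull(s,tip,th):
    ax=lean(th); P=[]
    for b in np.linspace(0,np.pi/2,5): P+=circ(tip-.0065*ax*(1-np.sin(b)),ax,.0065*np.cos(b))
    return cv2.convexHull(pr(s,P+circ(tip-.025*ax,ax,.0065)).astype(np.float32))
dist=lambda h,pts:[cv2.pointPolygonTest(h,(float(u),float(v)),True) for u,v in pts]
E
python3 - <<'E'
from nf2 import *
tcp=np.array([.6010,.0367,.1759]); s=load('s_n')
gp=[(285.5,159),(286.5,161.5),(287.8,164.5),(288.8,167),(288,168.5),(286.8,170.5),(284.5,171.8),(282,172.8),(276.5,170.3),(273.3,163.5),(274.8,167)]
npt=[(282.5,172.4),(280.5,174.5),(280.5,175.5),(285.5,174.5),(285.7,176),(286.6,177.5),(287.5,179.5),(282.5,180)]
s0=load('side0')
for pri in (1,0):
    r=least_squares(lambda p:dist(gunhull(s,tcp+D*p[0]+Z*p[1],p[2]),gp)+[pri*(p[2]-.37)/.05],[-.034,-.047,.37],diff_step=1e-3)
    print('mouth rel tcp d,z mm',(r.x[:2]*1e3).round(1),'lean',np.degrees(r.x[2]).round(1),'rms',np.sqrt(np.mean(r.fun**2)).round(2))
M=tcp+D*r.x[0]+Z*r.x[1]
for fx in (1,0):
    q=least_squares(lambda p:dist(niphull(s0,tcp+D*p[0]+Z*p[1],np.radians(22) if fx else p[2]),npt),[-.042,-.08,.38],diff_step=1e-3)
    print('tip rel tcp',(q.x[:2]*1e3).round(1),np.degrees(q.x[2]).round(1),'rms',np.sqrt(np.mean(q.fun**2)).round(2), tcp+D*q.x[0]+Z*q.x[1])
E
```

```text
mouth rel tcp d,z mm [-37.7 -51.9] lean 21.1 rms 0.48
mouth rel tcp d,z mm [-37.6 -52. ] lean 20.6 rms 0.48
tip rel tcp [-39.8 -75.5] 21.8 rms 0.2 [0.6394645  0.02632148 0.10039554]
tip rel tcp [-39.9 -75.5] 21.9 rms 0.2 [0.63947901 0.02631757 0.10040647]
```

Lean is 21° against the nipple's 22°. Relative to the mouth, the tip lies 22.7 mm ahead and 6.8 mm to the +d side. I'll correct sideways, advance 15 mm along the axis and re-check numerically.

```bash
python3 -m pendant '[[-0.061,0.016,-0.025,0,1],[-0.061,0.016,-0.025,0,1],[-0.043,0.011,-0.07,0,1],[-0.025,0.006,-0.12,0,1],[-0.007,0.002,-0.164,0,1]]'
python3 -m pendant '[[0,0,0,0,1],[0,0,0,0,1],[0,0,0,0,1],[0,0,0,0,1],[0,0,0,0,1]]'
python3 - <<'E'
from nf2 import *
print(env.sense()['eef_pos'])
n='s_n2'; win=(268,150,30,36); s=snap('side',n); g,b,h=masks(s,win)
for r in range(8,win[3]): print(win[1]+r,''.join('G' if g[r,c] else 'b' if b[r,c] else 'r' if (h[r,c,0]<8 and h[r,c,1]>120) else 'n' if 35<h[r,c,0]<95 and h[r,c,1]>60 else 'k' if h[r,c,2]<50 else 's' if 95<h[r,c,0]<140 else '.' for c in range(win[2])))
E
```

```text
time_s: 23.18
eef_pos: [0.6025, 0.037, 0.1624]
tcp_rot: [0.413, 3.114, 0.0]
wrist_force: [1.1, 0.0, -1.8]
gripper_width: 0.27
gripper_force: 30.0
time_s: 23.6
eef_pos: [0.6024, 0.0371, 0.163]
tcp_rot: [0.413, 3.114, 0.0]
wrist_force: [-0.4, -0.4, -2.2]
gripper_width: 0.273
gripper_force: 30.0
[0.60235441 0.03711813 0.16296052]
158 rrrrrrrrrrkrrrr.rrr...........
159 rrrrrrrrrrrrrrr...............
160 rrrrrrrrrrrrrrrGG.............
161 rrrrrrrrrrrrrrr.G.............
162 rrrrrrrrrrrrrrr.GG............
163 rrrrrrrrrrrrkkrrGG............
164 ...r.krkkkrkrrrrGGG...........
165 ......krrrrrrrr.GGG...........
166 .....G.rrrrr.GGGGGG...........
167 .....GG..GGGGGGGGGGG..........
168 ......GGGGGGGGGsGGGG..........
169 .......ksGGGG.GGGGGG..........
170 .......GssssGGGGGGGGG.........
171 ........ss..GGGGGGGG..........
172 .........sssGGGGGGGs..........
173 .........sssGGGGGGG...........
174 ..........ssGGGGGs............
175 ..........sssGGG.b............
176 ...............bbb............
177 ..............b..bb.nnnnnnnnnn
178 ...............GG.bnnnnnnnnnnn
179 .................bb.Gnnnnnnnnn
180 ...............bbbbbGGnnnnnnnn
181 .......sssGGss..bbbb.G.nnnnnnn
182 ......sssGGGGG..bbbbGG.nnnnnnn
183 .......ssGGGGnnG.b.GGGnnnnnnnn
184 .......GsGsGGnnsGGGGGnnnnnnnnn
185 .......sGssssknnks..nnnnnnnnnn
```

Run:
```python
from nf2 import *
tcp=np.array([.6024,.0371,.1630]); s=load('s_n2')
gp=[(285.5,162.5),(286.5,164.5),(287.5,167.5),(288.5,170),(287.5,172),(286.7,173.5),(285,174.6),(283.5,175.5),(280,175.6),(277.5,175),(276.5,173),(274.5,170),(273.5,168),(272.5,166)]
r=least_squares(lambda p:dist(gunhull(s,tcp+D*p[0]+Z*p[1],p[2]),gp),[-.036,-.05,.37],diff_step=1e-3)
print('mouth rel tcp d,z mm',(r.x[:2]*1e3).round(1),'lean',np.degrees(r.x[2]).round(1),'rms',np.sqrt(np.mean(r.fun**2)).round(2),r.fun.round(1))
M=tcp+D*r.x[0]+Z*r.x[1]; tip=np.array([.63947,.02632,.1004]); v=tip-M; t=np.radians(22)
print('gap axial',-(v@lean(t))*1e3,'perp',v@(D*np.cos(t)-Z*np.sin(t))*1e3,'Y',v@Y*1e3)
```

```text
mouth rel tcp d,z mm [-37.3 -51.3] lean 21.4 rms 0.42 [ 0.6  0.5  0.7  0.1  0.2 -0.2 -0.1 -0.2  0.2  0.2  0.9  0.4  0.3  0.3]
gap axial 10.985542512533845 perp 3.010730844285251 Y -0.7508928254950835
```

```bash
python3 -m pendant '[[-0.027,0.007,-0.011,0,1],[-0.015,0.004,-0.04,0,1],[-0.002,0,-0.076,0,1],[0.009,-0.003,-0.104,0,1],[0.009,-0.003,-0.104,0,1]]'
python3 -m pendant '[[0.01,-0.003,-0.025,0,1],[0.02,-0.005,-0.05,0,1],[0.028,-0.008,-0.073,0,1],[0.036,-0.01,-0.093,0,1],[0.036,-0.01,-0.093,0,1]]'
```

```text
time_s: 24.07
eef_pos: [0.6029, 0.0366, 0.1514]
tcp_rot: [-0.413, -3.113, 0.001]
wrist_force: [-0.5, -0.7, -2.4]
gripper_width: 0.274
gripper_force: 30.0
time_s: 24.48
eef_pos: [0.6067, 0.0356, 0.1425]
tcp_rot: [-0.414, -3.114, 0.0]
wrist_force: [0.2, -0.4, -2.3]
gripper_width: 0.279
gripper_force: 30.0
```

```bash
python3 -m pendant '[[0.005,-0.001,-0.012,0,1],[0.01,-0.003,-0.025,0,1],[0.018,-0.005,-0.046,0,1],[0.018,-0.005,-0.046,0,1],[0.018,-0.005,-0.046,0,1]]'
python3 -m pendant '[[0.005,-0.001,-0.012,0,1],[0.01,-0.003,-0.025,0,1],[0.018,-0.005,-0.046,0,1],[0.018,-0.005,-0.046,0,1],[0.018,-0.005,-0.046,0,1]]'
```

```text
time_s: 24.9
eef_pos: [0.6085, 0.0351, 0.1387]
tcp_rot: [-0.414, -3.114, 0.0]
wrist_force: [-2.0, -0.5, 1.4]
gripper_width: 0.274
gripper_force: 30.0
time_s: 25.32
eef_pos: [0.6105, 0.0345, 0.1335]
tcp_rot: [0.414, 3.114, -0.0]
wrist_force: [1.7, -1.9, -4.2]
gripper_width: 0.268
gripper_force: 30.0
```

```bash
python3 -m pendant '[[0.004,-0.001,-0.009,0,1],[0.007,-0.002,-0.019,0,1],[0.011,-0.003,-0.028,0,1],[0.011,-0.003,-0.028,0,1],[0.011,-0.003,-0.028,0,1]]'
python3 -m pendant '[[0.004,-0.001,-0.009,0,1],[0.007,-0.002,-0.019,0,1],[0.011,-0.003,-0.028,0,1],[0.011,-0.003,-0.028,0,1],[0.011,-0.003,-0.028,0,1]]'
```

```text
time_s: 25.73
eef_pos: [0.6114, 0.0347, 0.1309]
tcp_rot: [-0.413, -3.114, -0.0]
wrist_force: [-0.6, -0.2, -3.7]
gripper_width: 0.275
gripper_force: 30.0
time_s: 26.15
eef_pos: [0.6126, 0.0344, 0.1285]
tcp_rot: [0.413, 3.114, 0.0]
wrist_force: [-1.4, 0.6, 1.4]
gripper_width: 0.269
gripper_force: 30.0
```

```bash
python3 -m pendant '[[0.004,-0.001,-0.009,0,1],[0.007,-0.002,-0.019,0,1],[0.007,-0.002,-0.019,0,1],[0.007,-0.002,-0.019,0,1],[0.007,-0.002,-0.019,0,1]]'
python3 -m pendant '[[0.004,-0.001,-0.009,0,1],[0.007,-0.002,-0.019,0,1],[0.007,-0.002,-0.019,0,1],[0.007,-0.002,-0.019,0,1],[0.007,-0.002,-0.019,0,1]]'
python3 - <<'E'
from nf2 import *
print(env.sense()['eef_pos'],env.sense()['moment'])
win=(268,150,30,40); s=snap('side','s_n3'); g,b,h=masks(s,win)
for r in range(8,win[3]): print(win[1]+r,''.join('G' if g[r,c] else 'b' if b[r,c] else 'r' if (h[r,c,0]<8 and h[r,c,1]>120) else 'n' if 35<h[r,c,0]<95 and h[r,c,1]>60 else 'k' if h[r,c,2]<50 else 's' if 95<h[r,c,0]<140 else '.' for c in range(win[2])))
E
```

```text
time_s: 26.57
eef_pos: [0.6133, 0.0342, 0.1265]
tcp_rot: [0.413, 3.114, 0.0]
wrist_force: [-2.4, 1.9, 2.5]
gripper_width: 0.273
gripper_force: 30.0
time_s: 26.98
eef_pos: [0.6141, 0.034, 0.1246]
tcp_rot: [0.413, 3.114, 0.0]
wrist_force: [-1.8, 1.3, 4.4]
gripper_width: 0.27
gripper_force: 30.0
[0.61405765 0.03398643 0.12460706] [0.32334088 0.45036469 0.02342151]
158 kkkkkkkkkkkkkkkkkkkkkkkkk.....
159 kkkkkkkkkkkkkkkkkkkkkkkkk.....
160 kkkkkkkkkkkkkkkskkkkkkkkk.....
161 kkkkkkkkkkkkkkkkkkkkkkkkk.....
162 kkkkkkkkkkkkkkkkkkkkkkkk......
163 kkkkkkkkkkkkkkkkkkkkkkkk......
164 rrrrrrrrrrrrrkkkkkkkkkkr......
165 rrrrrrrrrrrrrrrrrrrrrrrk......
166 rrrrrrrrrrrrrrrrrrrkrrrr......
167 krrrrrrrrrrrrrrrrrkkkkr.......
168 rrrrrrrrrrrrrrrrrrkkkrk.......
169 rrrrrrrrrrrrrrrrrrrrrrk.......
170 rrrrrrrrrrrrrrrrrrrrrrr.......
171 .rrrrrrrrrrrrrrrrrr.kr........
172 ..rrrrrrrrrrrrrrrr.GG.........
173 ..krrrrrrrrrrrrrrkrGG.........
174 ..rrrkrkkrrrkrrkrrrGGG........
175 ..........rrkrrrrrrGGG........
176 .........G.rrrrr.GGGGGG.......
177 .........GGr.GGGGGGGGGGknnnnnn
178 ..........GGGGGGGG.GGGG.nnnnnn
179 ...........sGGGG.kGGGGGGnnnnnn
180 ...........s...GGGGGGGGGnnnnnn
181 .......sssGs.sGGGGGGGGGGnnnnnn
182 .......ssGGGk...GGGGGGGknnnnnn
183 .......ssGGG.ss.GGGGGG.nnnnnnn
184 .......sssks....GGGGGGnnnnnnnn
185 .......sssssss.GGGG.nnnnnnnnnn
186 .......sssssssknnnnnnnnnnnnnnn
187 .......sssssssknnnnnnnnnnnnnnn
188 .......ssssssssknnnnnnnnnnnnnn
189 .......ssssssskknnnnnnnnnnnnnn
```

```bash
python3 -m pendant '[[0.004,-0.001,-0.009,0,1],[0.007,-0.002,-0.019,0,1],[0.011,-0.003,-0.028,0,1],[0.011,-0.003,-0.028,0,1],[0.011,-0.003,-0.028,0,1]]'
python3 - <<'E'
from nf2 import *
tcp=np.array([.61406,.03399,.1246]); s=load('s_n3')
gp=[(288.5,172.5),(289.5,174.5),(290.5,176.5),(291.5,179.5),(291.7,181),(290.7,182.4),(289.6,183.8),(276.4,176.5),(277.4,178.5),(278.4,180.5)]
r=least_squares(lambda p:dist(gunhull(s,tcp+D*p[0]+Z*p[1],p[2]),gp),[-.036,-.05,.37],diff_step=1e-3)
print('mouth rel tcp d,z mm',(r.x[:2]*1e3).round(1),'lean',np.degrees(r.x[2]).round(1),'rms',np.sqrt(np.mean(r.fun**2)).round(2))
M=tcp+D*r.x[0]+Z*r.x[1]; tip=np.array([.63947,.02632,.1004]); v=tip-M; t=np.radians(22)
print('depth past rest tip',(v@lean(t))*1e3,'perp',v@(D*np.cos(t)-Z*np.sin(t))*1e3)
F=[]
for i in range(4): snap('side','tmp'); F.append(env.sense()['wrist_force'])
print(np.mean(F,0),env.sense()['eef_pos'])
E
```

```text
time_s: 27.45
eef_pos: [0.6151, 0.0337, 0.122]
tcp_rot: [0.413, 3.114, 0.0]
wrist_force: [-3.8, 2.9, 6.9]
gripper_width: 0.272
gripper_force: 30.0
mouth rel tcp d,z mm [-37.2 -53.9] lean 19.8 rms 0.37
depth past rest tip 31.48003523092275 perp -1.2551322259064963
[-3.58996569  2.15137262  6.67788602] [0.61506652 0.03368551 0.12203985]
```

The snap is clear: the force dropped at z ≈ 0.1335 and the spring has been rising at about 1 N/mm since. The axial force is 9.9 N, which means about 6.9 mm sunk, with almost no side force. One more millimetre for margin, let it settle, and hand in.

```bash
python3 -m pendant '[[0.002,0,-0.005,0,1],[0.004,-0.001,-0.009,0,1],[0.004,-0.001,-0.009,0,1],[0.004,-0.001,-0.009,0,1],[0.004,-0.001,-0.009,0,1]]'
python3 -m pendant '[[0,0,0,0,1],[0,0,0,0,1],[0,0,0,0,1],[0,0,0,0,1],[0,0,0,0,1]]'
python3 -c "
from h import *
F=[]
for i in range(4): snap('side','tmp'); F.append(env.sense()['wrist_force'])
F=np.mean(F,0); ax=np.array([-.3617,.0976,.927]); print(F,'axial',(F+[0,0,2.4])@ax)
if (F+[0,0,2.4])@ax>9: print(env.hand_in())"
```

```text
time_s: 28.07
eef_pos: [0.6154, 0.0336, 0.1212]
tcp_rot: [-0.413, -3.114, -0.001]
wrist_force: [-4.0, 1.1, 8.7]
gripper_width: 0.27
gripper_force: 30.0
time_s: 28.48
eef_pos: [0.6154, 0.0336, 0.1212]
tcp_rot: [-0.413, -3.114, -0.0]
wrist_force: [-3.2, 1.6, 8.7]
gripper_width: 0.272
gripper_force: 30.0
[-4.065482    1.55408913  8.04011232] axial 11.300148057231642
the job is handed in; nothing more can be done
None
```

The job is handed in at about 28.7 s: the brush lies in the empty compartment with its bristles at the blue end, and the gun is held on the nipple with about 11 N axial push. By the force readings the coupler snapped home and the nipple is sunk about 8 mm; hand_in() returned no verdict.

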